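# Slide the tall bottle home in its bay and shut the gate

### The arm

A 6-joint arm with a two-finger parallel gripper is mounted at the origin on the work surface. World frame = base frame: x ahead of the robot, y to its left, z up, the work surface at z = 0. Lengths are in m, angles in degrees, forces in N, time in s.
With the tool pointing down it reaches from about 0.3 to 0.75 m from the base axis. Payload 8.5 kg.
Tool frame: the origin (TCP) lies between the finger pads; the fingertips stand 8 mm ahead of it and the grasp point (between the pads) lies 11 mm behind it; y points along the fingers, z is the direction in which the jaws open and shut, and the axes are right-handed (so a half turn about y gives the same grasp; the last joint's range is limited). The gripper opens to 85 mm and grips with 20 to 120 N. Pads are 22 mm wide; open, the fingers measure 114 mm over their backs; the gripper's body (76 mm by 85 mm) begins 54 mm behind the grasp point. The pads swing forward as they close: fully open they stand 13 mm farther back than shut.
Start: joints at [-83.325, 21.807, 74.336, -0, 83.858, -12.336], TCP at [0.179, -0.52, 0.214] pointing down, gripper open.
Joint ranges: [-178.18, 178.18], [-50.72, 133.34], [12.68, 142.11], [-81.47, 261.47], [9.98, 163.14], [-165.26, 165.26]. Speed limits (degrees/s): [136.94, 136.94, 180, 180, 180, 180].

### API

Orientations are given as a 3x3 rotation matrix whose columns are the frame's x, y, z axes.
In Python, from rig import env, get_image gives the robot as it stands.
- The arm moves only by the tool move_arm, never from a script. Its argument "targets" is one flat list of numbers, 6 for each row, row after row: the shift along the tool's x, y, z in mm, then the turn, a rotation vector about the tool's x, y, z in rad. A call has exactly 5 rows; each row shifts and turns the commanded pose from where the row before left it, along the tool's axes as they then stand; what a row does not reach is not made up. A row lasts 1/8 s, in which the tool goes at most 62.5 mm and 10.7 degrees, less where a joint would pass 70% of its speed; a pose out of reach is approached as far as the arm can. A call is refused whole if a number of a shift passes 62.5 or a number of a turn 0.188, either way. A call with a gripper value outside its range is refused whole. "hand" is the opening, from -1 (shut) to 1 (fully open), so that 0 is half open, set as the call begins (left out, the last holds). The fingers move at their own pace and stop on an object; "squeeze" is the grip in N (left out, the last holds). Time passes only in rows, so rows that do not move let the fingers close, or fill a call up. It gives the time, the measured TCP pose, the force and the opening at its end, in the units of the state.
- env.observe(): the state, without advancing time (a new reading comes with each control period).
- get_image(name): name is "side" or "top" or "wrist"; returns a dict with "pixels" (480x640x3 uint8, red, green, blue), "z_map" (480x640 float32, m along the optical axis (not along the pixel's ray), 0 where there is no reading), "intrinsics" (3x3 intrinsics, pixels), "k1" (the pictures are not rectified: a ray, as slopes to the right and down, at radius r is drawn at 1 + k1 r^2 times it, then the intrinsics apply), "R" (3x3) and "t" (3): a world point X has camera coordinates R X + t; the wrist camera has in their place "mount" (4x4, takes a point from camera to tool coordinates, whose origin is the TCP and whose axes are the tool frame's). Camera axes: x right, y down, z forward; pixel columns grow to the right and rows downward; lengths in m; the calibration is good to about 2 mm. A picture is of the moment at which its call begins: read the wrist's pose just before it.
- env.close_job(): hands the job in, once; it reports no verdict.
The state is a dict: "time_s": time; "q": joint angles; "qvel": joint speeds; "joint_efforts": joint torques, N m; "position": TCP position; "tool_rot": TCP orientation; "ft_force": force on the tool from outside, world axes, zero at the start; "wrist_torque": the same for the moment, N m; "grip_width": finger opening in m.
Only numpy, scipy, OpenCV 4.12 (cv2) and the standard library are available. Lean on these libraries where they do the work, as an engineer would, in place of code of your own. Each camera call takes 0.05 s, during which the arm holds its last target.

### The job

Slide the tall square bottle, pushing it low down so that it stays upright, between the two brass rails until it presses the sprung rubber pad behind it: hold it there a moment with a light but definite push (about 6 N on the pad, never more than 13 N), then let it rest against the pad. Then swing the brass gate fully shut behind it. Do not lift the bottle or touch its upper half, and leave the other things on the tray and dresser where they are.

Things in the scene. Friction and masses are not known exactly. Their poses are not given: they have to be found in the camera images.
- tray: Black ceramic tray fixed to the marble, 270 (x) by 420 mm (y), floor 8 mm thick, rim 16 mm high and 8 mm thick. Origin: underside, on the centre line (y = 0) of the bottle's bay; the floor spans x -150 to +120 mm, y -210 to +210 mm. The bottle is to be slid along the tray's +x, away from the robot.
- bay_mouth (a point): Mouth of the bay, on the tray floor at tray x = 20, y = 0 mm. Two straight brass guide rails, 18 mm high, run from here 60 mm along tray +x, inner faces at y = +-29.5 mm (the bottle is 52 mm wide); before them, flared lead-ins widen to about +-41 mm at tray x = 0.
- drawer_unit: Clear polystyrene unit of mini drawers fixed on the tray at the left of the bay, 110 x 100 x 125 mm high; origin: centre of its underside, at tray x = 57, y = 152 mm. Not used.
- stop: Brass bracket, 10 x 50 x 38 mm, fixed at the far end of the bay (origin: centre of its foot, tray x = 104, y = 0 mm). It holds a rubber pad, 44 mm wide, 3 to 33 mm above the tray floor, on a stem and a stiff spring (6 mm travel). The stem's setting varies and is NOT reported: the pad's face is 22 to 42 mm before the origin (tray -x). Find it by feel.
- bottle: Tall square glass bottle, loose, 0.37 to 0.63 kg, 52 x 52 mm, 155 mm to the shoulder, 227 mm to the top of its square stopper. Origin: centre of its base; z up; x and y normal to its sides. Starts upright on the tray before the rails, one side facing tray -x within 0.2 rad. Friction on the tray about 0.5 to 0.7: pushed higher than about 35 mm above its base it tips.
- gate (a joint): Brass gate angle in rad: 0 is shut (bar along the tray's -y from the hinge, across the bay), growing as it opens towards the robot; starts at 1.6 to 2.0 (bar pointing about along tray -x, left of the bottle's lane). It stays where it is left; about 1 N at the knob moves it.
- gate_hinge (a point): Gate hinge axis (vertical) at the level of the tray floor, at tray x = -8, y = +56 mm. The bar is 6 mm thick, 12 mm high, its underside 18 mm above the tray floor, and reaches 110 mm from the axis.
- gate_knob (a point): Top of the gate's round upright knob (12 mm across, from 18 to 48 mm above the tray floor), on the bar's centre line 104 mm from the hinge axis.
- flask: Round glass flask with a silver cap, 62 mm across, 128 mm high, loose on the tray at the right of the bay. Leave alone. Origin: centre of base.
- tumbler: Ribbed glass tumbler of hair ties, 72 mm across, 85 mm high, loose on the tray to the right of the lane. Leave alone. Origin: centre of base.
- compact: Round powder compact, 72 mm across, 16 mm high, on the marble. Leave alone.
- hairbrush: Brush lying on the marble to the right. Leave alone.
- ring_dish: Small white bowl, 90 mm across, 22 mm high, on the marble to the left. Leave alone.
- cream_jar: White jar, 64 mm across, 50 mm high, on the marble beside the tray. Leave alone.
- candle: Pillar candle, 70 mm across, 80 mm high, on the marble beside the tray. Leave alone.
There are look-alikes about, which are no part of the job. There is more than one size of the bottle; the job needs the larger.

How it is judged (in metres and radians):
On the way, in this order (a step that is already met when the one before it is completed fails the run):
1. the bottle stands upright between the rails and is held against the sprung pad with a push of more than 2.5 N (x of bottle in the frame of tray between 0.03 and 0.065 m and y of bottle in the frame of tray between -0.008 and 0.008 m and angle between bottle's own z axis and vertical below 0.05 rad and contact force between bottle and stop above 2.5 N), for 0.25 s.
2. the gate is swung shut behind the bottle (value of joint gate below 0.08 rad), for 0.2 s.
At the end, for the whole second after the job is handed in: The bottle stands upright (within 0.05 rad) and at rest between the rails (its centre 30 to 65 mm along the tray's x, within 8 mm of the bay's centre line), still resting against the sprung pad (contact over 0.03 N), and the gate is shut (under 0.08 rad) (x of bottle in the frame of tray between 0.03 and 0.065 m and y of bottle in the frame of tray between -0.008 and 0.008 m and angle between bottle's own z axis and vertical below 0.05 rad and contact force between bottle and stop above 0.03 N and value of joint gate below 0.08 rad and linear speed of bottle below 0.01 m/s); the robot touches nothing.
It fails at once if the bottle tips by more than 0.15 rad (angle between bottle's own z axis and vertical above 0.15 rad).
It fails at once if the bottle is pressed on the sprung pad with more than 13 N (contact force between bottle and stop above 13 N).
It fails at once if the bottle is lifted off the tray by more than 6 mm (z of bottle in the frame of tray above 0.014 m).
It fails at once if the bottle is touched on its upper half (the fingers touch it with the grasp point more than 95 mm above its base) (contact force between the fingers and bottle above 0.5 N and z of the grasp point in the frame of bottle above 0.095 m).
It fails at once if another thing on the tray or dresser is moved by more than 15 mm (distance of any of flask, tumbler, compact, hairbrush, ring_dish, cream_jar, candle from where it was at the start of the episode above 0.015 m).
It also fails if it takes over 72 s, if anything falls off the work surface, if the arm or the gripper's body presses on something with over 40 N, if the wrist force passes 120 N, or if a joint passes its speed limit or range.

## Working session

There is one attempt and no reset: what is moved stays moved. The work goes in short steps, Python scripts to look and compute and a tool call to move; the robot and the scene stay as the last step left them, time stands still between calls to the robot, and variables do not carry over. Pictures are saved under pics/ and viewed, and the job is handed in when it is done.

Besides the shell and the picture viewer there is one more tool, called after "Request:" by a JSON object that holds its "method" and its "body", one argument or row to a line. move_arm: Moves the arm, as the interface text tells. Its arguments: {"type":"object","properties":{"targets":{"type":"array"},"hand":{"type":"number"},"squeeze":{"type":"number"}},"required":["targets"]}

```bash
ls; mkdir -p pics; cat > h.py <<'E'
import numpy as np,cv2
from rig import env,get_image
def save(name,f):
    d=get_image(name); cv2.imwrite(f,d["pixels"][:,:,::-1]); np.savez(f.replace('.png','.npz'),**d); return d
def pts(d):
    # world points for each pixel via z_map
    K=d["intrinsics"];k=float(d["k1"]);H,W=d["z_map"].shape
    u,v=np.meshgrid(np.arange(W),np.arange(H))
    p=np.stack([u,v],-1).reshape(-1,1,2).astype(float)
    n=cv2.undistortPoints(p,K,np.array([k,0,0,0.])).reshape(H,W,2)
    z=d["z_map"]; c=np.dstack([n[...,0]*z,n[...,1]*z,z])
    return (c-d["t"].reshape(3))@d["R"]
E
python3 - <<'E'
from h import *
for n in("side","top"):
    d=save(n,f"pics/{n}0.png"); print(n,d["intrinsics"].tolist(),d["k1"],d["R"].tolist(),d["t"])
s=env.observe(); print(s)
E
```

```text
pics
side [[478.8382125242704, 0.0, 316.1187754113294], [0.0, 478.8382125242704, 239.43192325451227], [0.0, 0.0, 1.0]] 0.03189238409764023 [[-0.9712060539464225, -0.23795263263632951, -0.011719445347738874], [-0.1513884930364728, 0.6543816284193386, -0.7408550523303468], [0.18395739983475648, -0.717748722749609, -0.6715626895810551]] [0.54321167 0.17405213 1.23234285]
top [[523.7996245492471, 0.0, 320.62975346862135], [0.0, 523.7996245492471, 241.66681378534165], [0.0, 0.0, 1.0]] 0.052687453530619134 [[-0.0013182422117967805, -0.9999955858041764, -0.002662819864991494], [-0.9847967180477856, 0.0017607450454017607, -0.17370182468585443], [0.17370574647886938, 0.002393355186229046, -0.9847946920506688]] [-0.0333168   0.54786557  1.57741111]
{'time_s': 0.1, 'q': array([-8.33254578e+01,  2.18377890e+01,  7.43803035e+01,  2.05976233e-04,
        8.38579568e+01, -1.23370652e+01]), 'qvel': array([ 0.00079678, -0.04265222, -0.04181859, -0.00575811,  0.08401178,
       -0.12424899]), 'joint_efforts': array([ 3.79099030e-03, -4.49221623e+01, -2.31655508e+01, -1.86162915e-04,
        3.63090578e-03,  1.41197496e-06]), 'position': array([ 0.17912052, -0.5197094 ,  0.21376799]), 'tool_rot': array([[-9.45452748e-01, -1.50722295e-04,  3.25759234e-01],
       [-3.25759143e-01,  1.31872861e-03, -9.45451872e-01],
       [-2.87087347e-04, -9.99999119e-01, -1.29589476e-03]]), 'ft_force': array([-0.11928533,  0.43653241, -0.31549853]), 'wrist_torque': array([0.01453365, 0.02761316, 0.02013815]), 'grip_width': 0.0853401676886366}
```

View pics/side0.png

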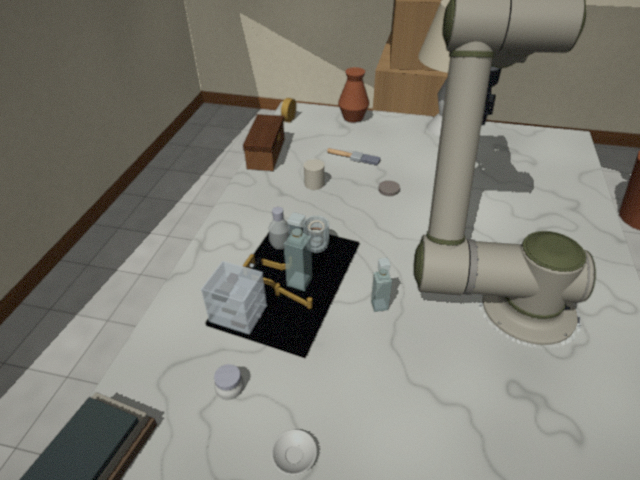

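View pics/top0.png

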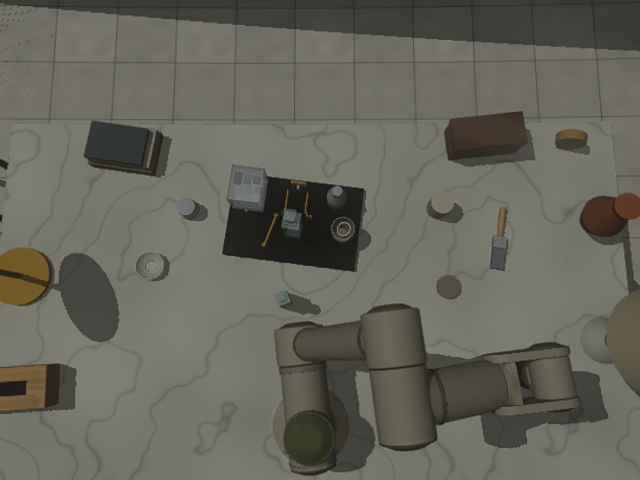

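The top view shows the tray (corners about (224,255), (355,270), (363,187), (232,170)). The tall bottle is at (291,222), the gate bar runs from (275,215) to (264,245), and the small look-alike is at (282,298) on the marble.

```bash
python3 - <<'E'
from h import *
a=cv2.imread("pics/top0.png")[150:320,200:390]; cv2.imwrite("pics/top0c.png",cv2.resize(a,None,fx=4,fy=3.5,interpolation=cv2.INTER_CUBIC)[:600,:])
a=cv2.imread("pics/side0.png")[195:355,190:400]; cv2.imwrite("pics/side0c.png",cv2.resize(a,None,fx=3.7,fy=3.7,interpolation=cv2.INTER_CUBIC))
d=np.load("pics/top0.npz"); P=pts(d)
im=d["pixels"].astype(int)
m=((im.max(2)<30)).astype(np.uint8)
m[:150]=0;m[290:]=0;m[:,:200]=0;m[:,390:]=0
n,l,st,_=cv2.connectedComponentsWithStats(m); i=1+np.argmax(st[1:,4]); print(st[i])
mm=l==i
q=P[mm]; print(np.percentile(q[:,2],[2,25,50,75,98]))
for (u,v) in [(291,215),(291,222),(343,228),(337,190),(264,245),(275,215),(280,298),(300,184),(308,215),(248,180)]: print(u,v,P[v,u].round(4))
fl=q[(abs(q[:,2]-.008)<.006)]
r=cv2.minAreaRect((fl[:,:2]*1000).astype(np.float32)); print(r)
E
```

```text
[ 250  188  109   80 4092]
[0.00110518 0.00659769 0.00934339 0.01193324 0.02037875]
291 215 [0.5889 0.0469 0.2392]
291 222 [0.5745 0.0483 0.2142]
343 228 [ 0.5983 -0.1054  0.0117]
337 190 [ 0.6882 -0.0834  0.1375]
264 245 [0.5364 0.1405 0.055 ]
275 215 [0.6326 0.1085 0.0487]
280 298 [0.3661 0.0804 0.1641]
300 184 [0.7337 0.0309 0.046 ]
308 215 [0.6413 0.0063 0.0104]
248 180 [0.7208 0.183  0.1329]
((604.161865234375, 22.247817993164062), (348.67156982421875, 241.060546875), 83.65115356445312)
```

View pics/top0c.png

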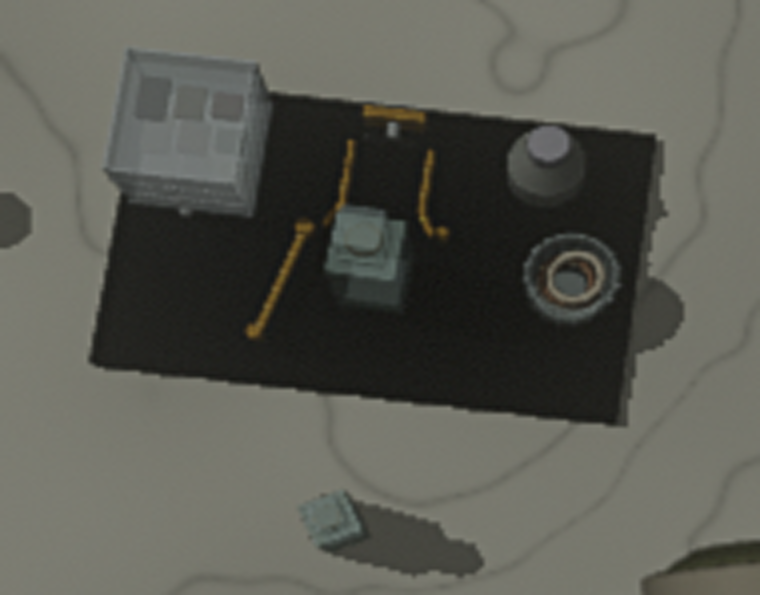

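View pics/side0c.png

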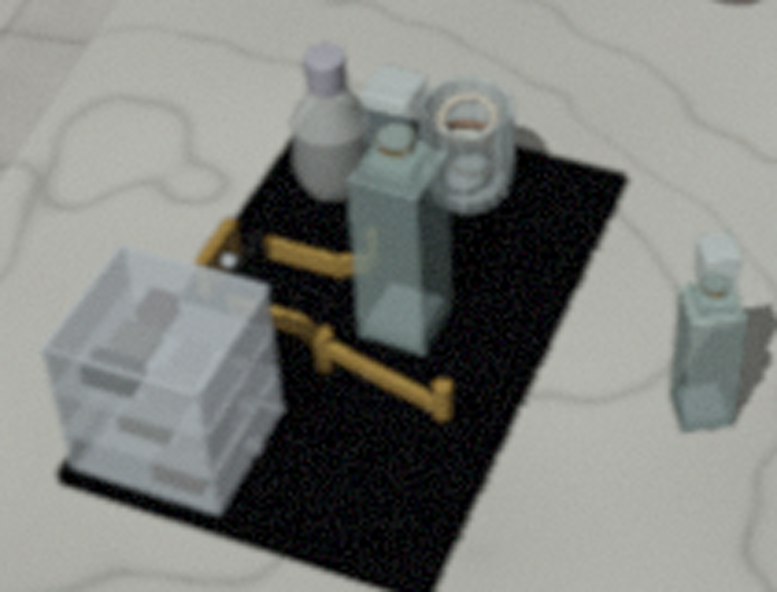

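```bash
cat >> h.py <<'E'
def ray(d,uv,z):
    K=d["intrinsics"];k=float(d["k1"])
    n=cv2.undistortPoints(np.array(uv,float).reshape(-1,1,2),K,np.array([k,0,0,0.])).reshape(-1,2)
    R=d["R"];t=d["t"].reshape(3);C=-R.T@t
    D=np.c_[n,np.ones(len(n))]@R
    return C+D*((z-C[2])/D[:,2])[:,None]
E
python3 - <<'E'
from h import *
d=np.load("pics/top0.npz")
print("C",-d["R"].T@d["t"], -np.load("pics/side0.npz")["R"].T@np.load("pics/side0.npz")["t"])
g=cv2.cvtColor(d["pixels"],cv2.COLOR_RGB2GRAY).astype(float)
# edges subpixel: near edge: columns 228..350, scan down from dark to bright
def fit(pp,ax):
    pp=np.array(pp);
    vx,vy,x,y=cv2.fitLine(pp.astype(np.float32),cv2.DIST_HUBER,0,.01,.01).ravel(); 
    return np.array([x,y]),np.array([vx,vy])
def cross(a,b):
    A=np.c_[a[1],-b[1]]; s=np.linalg.solve(A,b[0]-a[0]); return a[0]+s[0]*a[1]
def edge(prof,thr):
    for i in range(len(prof)-1):
        if prof[i]<thr<=prof[i+1]: return i+(thr-prof[i])/(prof[i+1]-prof[i])
near=[];far=[];left=[];right=[]
for u in range(230,350,2):
    e=edge(g[240:290,u],65); 
    if e: near.append((u,240+e))
for u in list(range(272,285,1))+list(range(345,362)):
    v0=192; e=edge(g[v0:150:-1,u],65)
    if e: far.append((u,v0-e))
for v in range(212,250,2):
    e=edge(g[v,245:205:-1],65)
    if e: left.append((245-e,v))
for v in range(192,202):
    e=edge(g[v,352:390],65)
    if e: right.append((352+e,v))
N,F,L=fit(near,0),fit(far,0),fit(left,1)
print(far[:3],far[-3:],left[0],left[-1],right)
c=[cross(N,L),cross(F,L)]
print(c)
zs=0.016
P=ray(d,c,zs); print(P)
print("near",ray(d,[N[0],N[0]+N[1]*30],zs),"far",ray(d,[F[0],F[0]+F[1]*30],zs),"left",ray(d,[L[0],L[0]+L[1]*30],zs))
im=d["pixels"].astype(int)
m=((im[...,0]-im[...,2]>35)).astype(np.uint8); m[:170]=0;m[260:]=0;m[:,:225]=0;m[:,365:]=0
n,l,st,ce=cv2.connectedComponentsWithStats(m)
for i in range(1,n):
    if st[i,4]>3:
        print(st[i],ce[i].round(1)); 
        if st[i,4]>15:
            ys,xs=np.where(l==i); print(cv2.minAreaRect(np.c_[xs,ys].astype(np.float32)))
E
```

```text
C [ 0.26548692 -0.0380566   1.64850262] [0.32722136 0.89987464 0.96290902]
[(272, np.float64(176.87301587301587)), (273, np.float64(176.8923076923077)), (274, np.float64(176.96610169491527))] [(359, np.float64(187.76363636363635)), (360, np.float64(187.93548387096774)), (361, np.float64(187.984126984127))] (np.float64(228.61290322580646), 212) (np.float64(222.75675675675677), 248) [(np.float64(364.0), 192), (np.float64(363.95652173913044), 193), (np.float64(363.8), 194), (np.float64(363.7692307692308), 195), (np.float64(363.7692307692308), 196), (np.float64(363.0), 197), (np.float64(362.93548387096774), 198), (np.float64(362.9655172413793), 199), (np.float64(362.93333333333334), 200), (np.float64(363.0), 201)]
[array([221.85013, 254.13596], dtype=float32), array([234.94873, 172.03957], dtype=float32)]
[[0.51414766 0.27684309 0.016     ]
 [0.78262205 0.24274593 0.016     ]]
near [[ 0.48418871  0.05028762  0.016     ]
 [ 0.4718793  -0.04315312  0.016     ]] far [[ 0.75405026  0.02612596  0.016     ]
 [ 0.7412732  -0.06991462  0.016     ]] left [[0.60322935 0.26561991 0.016     ]
 [0.70021865 0.25329739 0.016     ]]
[291 180  15   5  41] [298.  181.9]
((298.00775146484375, 181.9384765625), (14.388028144836426, 2.604729175567627), 7.125016689300537)
[284 190   4  20  27] [285.8 200. ]
((285.91998291015625, 199.5599822998047), (1.4142136573791504, 19.233304977416992), 8.130102157592773)
[305 193   3  24  36] [306.  204.7]
((306.0, 204.5), (23.0, 2.0), 90.0)
[262 214  16  33  80] [269.5 229.5]
((269.1029052734375, 229.6204833984375), (3.1525418758392334, 34.9259147644043), 22.932100296020508)
[309 215   3   3   7] [310.  215.7]
```

```bash
cat >> h.py <<'E'
YAW=np.radians(-7.4)
TX=np.array([np.cos(YAW),np.sin(YAW),0]);TY=np.array([-np.sin(YAW),np.cos(YAW),0])
O=np.array([.63585,.04926,0])
TR=np.c_[TX,TY,[0,0,1]]
def tray(p): return (np.asarray(p)-O)@TR
def world(p): return O+TR@np.asarray(p,float)
E
python3 - <<'E'
from h import *
d=np.load("pics/top0.npz"); im=d["pixels"].astype(int)
f=lambda uv,z:(tray(ray(d,uv,z))*1000).round(1).tolist()
print("stop top",f([(298,181.9),(291,180.9),(305.2,182.7)],.046))
print("railL",f([(285.9,199.6),(287.2,190),(284.5,209)],.026),"railR",f([(306,193),(306,210),(310,215.7)],.026))
print("gate knob/hinge",f([(263,245),(275.8,215)],.05),f([(263,245),(275.8,215)],.035))
for n in("side","top"):
    d=np.load(f"pics/{n}0.npz");P=pts(d);im=d["pixels"].astype(int)
    Q=tray(P); 
    b=(abs(Q[...,0]+.03)<.09)&(abs(Q[...,1])<.045)
    print(n)
    for z0,z1 in((.04,.09),(.09,.14),(.155,.175),(.19,.22),(.225,.245)):
        k=b&(P[...,2]>z0)&(P[...,2]<z1); q=Q[k]*1000
        if k.sum()>5: print(z0,z1,k.sum(),np.percentile(q,[3,50,97],axis=0).round(1).tolist())
    for nm,zz in(("tumbler",(-.15,-.08)),):
        k=(P[...,2]>.05)&(Q[...,1]<-.07)&(Q[...,1]>-.2)&(abs(Q[...,0])<.12)&(P[...,2]<.2)
        q=Q[k]*1000; print(np.percentile(q,[3,50,97],axis=0).round(1).tolist())
E
```

```text
stop top [[105.4, 1.6, 46.0], [105.8, 24.0, 46.0], [105.7, -21.4, 46.0]]
railL [[48.3, 33.7, 26.0], [80.2, 34.0, 26.0], [17.3, 33.9, 26.0]] railR [[78.0, -27.0, 26.0], [22.7, -34.4, 26.0], [6.0, -49.4, 26.0]]
gate knob/hinge [[-110.0, 81.4, 50.0], [-10.8, 55.7, 50.0]] [[-107.7, 83.4, 35.0], [-7.5, 57.5, 35.0]]
side
0.04 0.09 347 [[-71.0, -19.0, 42.1], [-55.3, 24.0, 65.1], [-20.3, 27.5, 88.9]]
0.09 0.14 373 [[-71.1, -21.5, 92.0], [-55.9, 24.0, 115.3], [-20.1, 27.2, 138.2]]
0.155 0.175 260 [[-70.0, -17.6, 156.7], [-53.0, 14.7, 163.1], [-20.3, 27.0, 174.6]]
0.19 0.22 159 [[-61.8, -10.7, 192.0], [-51.8, 15.0, 206.1], [-28.5, 18.4, 219.0]]
0.225 0.245 165 [[-61.3, -14.5, 226.0], [-46.0, 5.0, 233.7], [-28.5, 17.6, 236.6]]
[[-67.8, -183.9, 52.5], [-4.1, -121.1, 81.0], [82.3, -92.3, 135.1]]
top
0.04 0.09 70 [[-71.2, -30.1, 41.3], [-68.7, -15.2, 64.0], [-27.7, 19.7, 89.2]]
0.09 0.14 71 [[-71.0, -29.8, 91.5], [-68.8, -10.7, 116.8], [-30.8, 21.2, 138.1]]
0.155 0.175 151 [[-69.8, -29.3, 156.3], [-59.6, -16.1, 163.7], [-21.5, 21.9, 173.7]]
0.19 0.22 30 [[-61.3, -20.2, 193.1], [-60.1, -10.0, 204.8], [-39.1, 11.2, 218.5]]
0.225 0.245 155 [[-60.3, -19.6, 228.4], [-45.3, -3.7, 236.0], [-28.7, 12.8, 240.9]]
[[-65.9, -185.5, 53.7], [-2.7, -138.7, 84.7], [79.2, -100.8, 138.6]]
```

```bash
python3 - <<'E'
from h import *
d=save("wrist","pics/w0.png"); print(d["mount"].round(3).tolist(), d["intrinsics"][0,0])
d=np.load("pics/top0.npz");P=pts(d);Q=tray(P)
def box(c,r,z0,z1):
    k=(np.hypot(P[...,0]-c[0],P[...,1]-c[1])<r)&(P[...,2]>z0)&(P[...,2]<z1); return np.percentile(P[k],[2,98],axis=0).round(3).tolist()
print("small",box((.366,.08),.06,.06,.2))
for n in("side","top"):
    d=np.load(f"pics/{n}0.npz");P=pts(d);Q=tray(P)
    k=(abs(Q[...,0]+.045)<.05)&(abs(Q[...,1])<.045)&(P[...,2]>.03)&(P[...,2]<.155)
    q=Q[k]*1000
    # left face / near face fit
    if n=="side":
        f=q[q[:,1]>18]; c=np.polyfit(f[:,0],f[:,1],1); print("left face y(x):",c, "at",np.polyval(c,-45), f[:,0].min(),f[:,0].max())
        f=q[(q[:,0]<-60)&(q[:,1]<15)]; print(len(f)); 
        if len(f)>10: print(np.polyfit(f[:,1],f[:,0],1))
    else:
        f=q[q[:,0]<-60]; c=np.polyfit(f[:,1],f[:,0],1); print("near x(y)",c,f[:,1].min(),f[:,1].max())
    k=(Q[...,0]<-.0)&(Q[...,0]>-.1)&(Q[...,1]<-.07)&(Q[...,1]>-.2)&(P[...,2]>.06)&(P[...,2]<.1); print("tumbler",np.percentile(Q[k],[2,98],axis=0).round(3).tolist())
E
```

```text
[[0.001, 0.953, 0.303, -0.077], [-0.001, -0.303, 0.953, -0.161], [1.0, -0.001, 0.001, -0.0], [0.0, 0.0, 0.0, 1.0]] 404.33205936605935
small [[0.349, 0.058, 0.069], [0.39, 0.099, 0.168]]
left face y(x): [-1.86066244e-02  2.38717307e+01] at 24.70902881792521 -70.44778380046833 -17.128563745980976
228
[ 3.83720506e-02 -6.98225042e+01]
tumbler [[-0.069, -0.186, 0.061], [-0.003, -0.116, 0.094]]
near x(y) [-9.60675229e-04 -6.89059560e+01] -28.639572487921143 23.558709474989385
tumbler [[-0.069, -0.189, 0.062], [-0.002, -0.122, 0.098]]
```

View pics/w0.png

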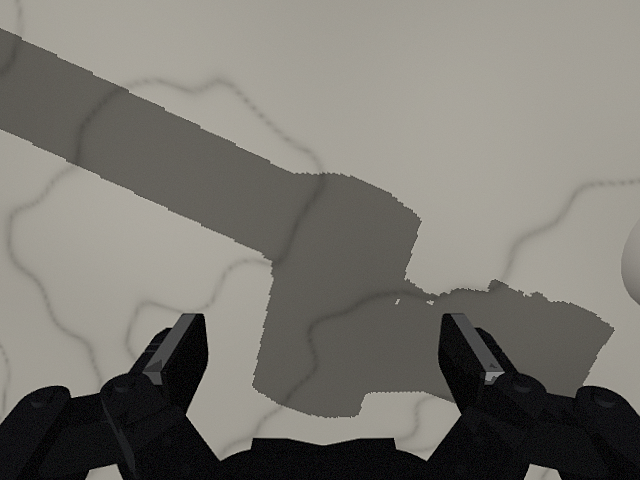

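```bash
cat >> h.py <<'E'
TILT=np.radians(33)
def Rgoal(t=TILT):
    R0=np.c_[-TX,[0,0,-1],-TY]
    return R0@cv2.Rodrigues(np.array([0,0,t]))[0]
def rel(ptray,t=TILT):
    s=env.observe(); p=s["position"];R=s["tool_rot"]; W=world(ptray)
    G=Rgoal(t)
    print("t",s["time_s"],"tray tcp",(tray(p)*1000).round(1),"z",p[2].round(4),"F",(s["ft_force"]@TR).round(2),"grip",s["grip_width"].round(4),"q",s["q"].round(0))
    print("shift now-axes",(R.T@(W-p)*1000).round(1),"turn",cv2.Rodrigues(R.T@G)[0].ravel().round(3),"shift goal-axes",(G.T@(W-p)*1000).round(1))
E
```

Request:
{"method": "move_arm", "body": {
  "targets": [0,0,0,0,0.154,0,0,0,0,0,0.154,0,0,0,0,0,0.154,0,-20,0,-50,0,0,0,-20,0,-50,0,0,0],
  "hand": -0.6
}}

```text
time_s: 0.78
position: [0.2321, -0.4248, 0.2138]
tool_rot: [[-0.991, -0.0, -0.131], [0.131, 0.001, -0.991], [0.0, -1.0, -0.001]]
ft_force: [0.7, 0.4, 0.7]
grip_width: 0.0173
```

```bash
python3 -c "
from h import *
rel([-.13,0,.214],0)"
```

```text
Traceback (most recent call last):
  File "h.py", line 31, in rel
    G=Rgoal(t)
  File "h.py", line 28, in Rgoal
    return R0@cv2.Rodrigues(np.array([0,0,t]))[0]
              ~~~~~~~~~~~~~^^^^^^^^^^^^^^^^^^^
cv2.error: OpenCV(4.12.0) /io/opencv/modules/calib3d/src/calibration_base.cpp:151: error: (-210:Unsupported format or combination of formats) The matrices must have 32f or 64f data type in function 'Rodrigues'
```

```bash
sed -i 's/np.array(\[0,0,t\])/np.array([0,0,float(t)])/' h.py; python3 -c "
from h import *
rel([-.13,0,.214],0)"
```

```text
Traceback (most recent call last):
  File "h.py", line 32, in rel
    print("t",s["time_s"],"tray tcp",(tray(p)*1000).round(1),"z",p[2].round(4),"F",(s["ft_force"]@TR).round(2),"grip",s["grip_width"].round(4),"q",s["q"].round(0))
                                                                                                                      ^^^^^^^^^^^^^^^^^^^^^
AttributeError: 'float' object has no attribute 'round'
```

Request:
{"method": "move_arm", "body": {
  "targets": [-21,0,-52,0,0,0,-21,0,-52,0,0,0,-21,0,-52,0,0,0,-21,0,-52,0,0,0,-21,0,-52,0,0,0]
}}

```text
time_s: 1.4
position: [0.3702, -0.1802, 0.2143]
tool_rot: [[-0.991, 0.0, -0.13], [0.13, -0.0, -0.991], [-0.0, -1.0, 0.0]]
ft_force: [0.6, -1.3, 0.2]
grip_width: 0.0172
```

```bash
python3 -c "
from h import *
rel([-.13,0,.214],0)"
```

```text
Traceback (most recent call last):
  File "h.py", line 32, in rel
    print("t",s["time_s"],"tray tcp",(tray(p)*1000).round(1),"z",p[2].round(4),"F",(s["ft_force"]@TR).round(2),"grip",s["grip_width"].round(4),"q",s["q"].round(0))
                                                                                                                      ^^^^^^^^^^^^^^^^^^^^^
AttributeError: 'float' object has no attribute 'round'
```

```bash
sed -i 's/s\["grip_width"\].round(4)/round(s["grip_width"],4)/' h.py; python3 -c "
from h import *
rel([-.13,0,.214],0)"
```

```text
t 1.4 tray tcp [-233.9 -261.7  214.3] z 0.2143 F [ 0.79 -1.2   0.22] grip 0.0172 q [-43.   8.  94.   0.  78.  55.]
shift now-axes [-103.5    0.3 -261.9] turn [-0.    -0.001 -0.   ] shift goal-axes [-103.9    0.3 -261.7]
```

Request:
{"method": "move_arm", "body": {
  "targets": [-21,0,-52,0,0,0,-21,0,-52,0,0,0,-21,0,-52,0,0,0,-21,0,-52,0,0,0,-20,0,-52,0,0,0]
}}

```text
time_s: 2.02
position: [0.5072, 0.0643, 0.2142]
tool_rot: [[-0.992, -0.0, -0.13], [0.13, -0.0, -0.992], [0.0, -1.0, 0.0]]
ft_force: [-0.6, -0.9, 0.2]
grip_width: 0.0168
```

```bash
python3 -c "
from h import *
rel([-.13,0,.214],0)
save('wrist','pics/w1.png')"
```

```text
t 2.025 tray tcp [-129.5   -1.7  214.2] z 0.2142 F [-0.48 -0.99  0.24] grip 0.0168 q [-6. 18. 80. -0. 82. 91.]
shift now-axes [ 0.5  0.2 -1.7] turn [-0.    -0.001  0.   ] shift goal-axes [ 0.5  0.2 -1.7]
```

View pics/w1.png

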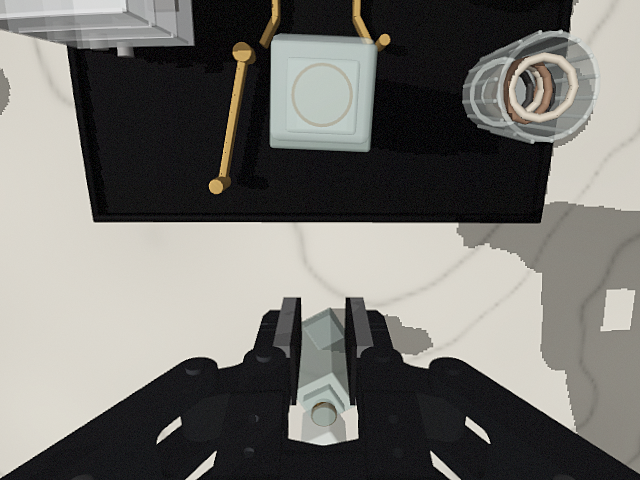

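```bash
cat >> h.py <<'E'
def wristcam(d,s):
    M=np.array(d["mount"]); R=s["tool_rot"]; p=s["position"]
    Rc=R@M[:3,:3]; C=p+R@M[:3,3]
    return dict(intrinsics=d["intrinsics"],k1=d["k1"],R=Rc.T,t=-Rc.T@C,z_map=d["z_map"],pixels=d["pixels"])
E
python3 - <<'E'
from h import *
s=env.observe(); d=wristcam(np.load("pics/w1.npz"),s)
f=lambda uv,z:(tray(ray(d,uv,z))*1000).round(1).tolist()
print("knob",f([(216,186)],.056),"near edge",f([(94,221),(541,221)],.016))
print("rail tops",f([(274,18),(357,18)],.026))
P=pts(d);Q=tray(P)*1000
b=(abs(Q[...,0]+45)<45)&(abs(Q[...,1])<45)
for z0,z1 in((20,150),(155,168),(228,242)):
    k=b&(Q[...,2]>z0)&(Q[...,2]<z1); 
    if k.sum()>5: print(z0,k.sum(),np.percentile(Q[k],[1,50,99],axis=0).round(1).tolist())
k=b&(Q[...,2]>150)&(Q[...,2]<170)
print(cv2.minAreaRect(Q[k][:,:2].astype(np.float32)))
k=b&(Q[...,2]>228)&(Q[...,2]<242)
print(cv2.minAreaRect(Q[k][:,:2].astype(np.float32)))
print(Q[186,216],Q[50,241])
E
```

```text
knob [[-107.8, 88.9, 56.0]] near edge [[-147.3, 218.1, 16.0], [-146.3, -199.7, 16.0]]
rail tops [[20.2, 42.3, 26.0], [20.2, -22.7, 26.0]]
20 51 [[-2.1, -44.5, 22.3], [-1.2, -41.1, 38.4], [-0.0, -38.5, 44.2]]
155 1058 [[-70.7, -22.5, 160.9], [-67.5, 1.4, 163.3], [-23.8, 30.6, 165.2]]
228 10834 [[-60.9, -12.6, 232.8], [-43.7, 4.0, 235.6], [-27.9, 20.2, 237.2]]
((-45.126930236816406, 4.064031600952148), (52.36948776245117, 50.42234802246094), 87.83973693847656)
((-44.28607940673828, 3.87054443359375), (34.02377700805664, 34.31163787841797), 87.33041381835938)
[-107.50430769   88.5126947    57.50108735] [-5.86378579 65.70029029 45.20942609]
```

```bash
python3 - <<'E'
from h import *
d=np.load("pics/side0.npz")
a=d["pixels"][195:360,190:370,::-1]; cv2.imwrite("pics/s0g.png",cv2.resize(np.clip(a*1.8,0,255).astype(np.uint8),None,fx=3.6,fy=3.6))
f=lambda uv,z:(tray(ray(d,uv,z))*1000).round(1).tolist()
print("corners NR,NL,FL",f([(358.9,243.1),(306,354.5),(206.5,323.5)],.016), f([(358.9,243.1),(306,354.5),(206.5,323.5)],.0))
im=d["pixels"].astype(int); m=((im[...,0]-im[...,2]>50)).astype(np.uint8); m[:230]=0;m[320:]=0;m[:,:235]=0;m[:,320:]=0
n,l,st,ce=cv2.connectedComponentsWithStats(m)
for i in range(1,n):
    if st[i,4]>5: print(st[i],ce[i].round(1))
P=pts(d);Q=tray(P)*1000
for z0,z1,c in((40,48,(104,0)),(20,28,(50,0)),(50,58,(-108,83))):
    k=(m>0)&(Q[...,2]>z0)&(Q[...,2]<z1)&(np.hypot(Q[...,0]-c[0],Q[...,1]-c[1])<60); print(c,k.sum(), np.percentile(Q[k],[3,50,97],axis=0).round(1).tolist() if k.any() else '')
E
```

```text
corners NR,NL,FL [[-150.7, -195.1, 16.0], [-149.8, 213.2, 16.0], [114.1, 216.4, 16.0]] [[-146.2, -212.0, -0.0], [-145.3, 203.3, -0.0], [123.0, 206.4, 0.0]]
[243 254  11  12  48] [248.2 259.7]
[262 259  23  11 129] [273.3 264. ]
[263 278  10   5  25] [267.6 279.8]
[275 283  37  25 235] [293.1 295.6]
(104, 0) 43 [[99.7, -17.6, 41.6], [103.7, 3.7, 44.9], [108.8, 27.3, 47.2]]
(50, 0) 79 [[15.8, -31.2, 20.7], [37.3, -24.8, 24.3], [77.7, 39.8, 27.2]]
(-108, 83) 13 [[-112.9, 79.9, 50.8], [-107.9, 84.1, 54.1], [-104.4, 89.1, 55.9]]
```

View pics/s0g.png

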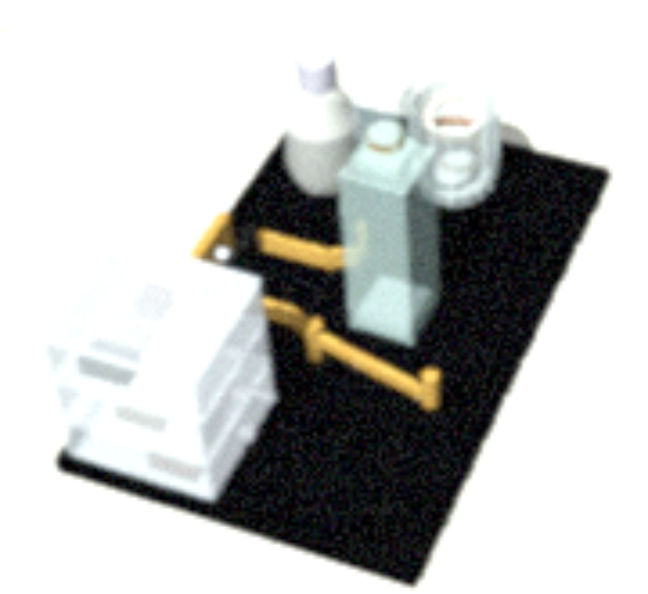

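```bash
sed -i 's/^TR=/O=O+.005*TY+.001*TX\nTR=/' h.py; python3 -c "
from h import *
rel([-.105,-.005,.214])
rel([-.105,-.005,.030])"
```

```text
t 2.075 tray tcp [-129.4   -1.8  213.9] z 0.2139 F [-2.55  2.88 -1.4 ] grip 0.017 q [-6. 18. 80.  0. 82. 92.]
shift now-axes [-24.4  -0.1   3.3] turn [0.003 0.002 0.575] shift goal-axes [-20.5  13.3   3.2]
t 2.075 tray tcp [-129.4   -1.8  213.9] z 0.2139 F [-2.55  2.88 -1.4 ] grip 0.017 q [-6. 18. 80.  0. 82. 92.]
shift now-axes [-24.3 183.9   3.8] turn [0.003 0.002 0.575] shift goal-axes [ 79.7 167.6   3.2]
```

Request:
{"method": "move_arm", "body": {
  "targets": [0,0,0,0,0,0.144,0,0,0,0,0,0.144,0,0,0,0,0,0.144,0,0,0,0,0,0.144,0,0,0,0,0,0]
}}

```text
time_s: 2.7
position: [0.5046, 0.0628, 0.2133]
tool_rot: [[-0.833, 0.537, -0.129], [0.109, -0.07, -0.992], [-0.542, -0.84, 0.0]]
ft_force: [-0.7, -0.8, -0.0]
grip_width: 0.017
```

```bash
python3 -c "
from h import *
rel([-.105,-.005,.10])
rel([-.105,-.005,.030])"
```

```text
t 2.7 tray tcp [-132.9   -8.5  213.3] z 0.2133 F [-0.57 -0.88 -0.02] grip 0.017 q [ -6.   6. 105.  -2.  37.  93.]
shift now-axes [ 37.9 110.4  -3.5] turn [-0.    -0.001  0.003] shift goal-axes [ 38.3 110.2  -3.5]
t 2.7 tray tcp [-132.9   -8.5  213.3] z 0.2133 F [-0.57 -0.88 -0.02] grip 0.017 q [ -6.   6. 105.  -2.  37.  93.]
shift now-axes [ 75.9 169.2  -3.5] turn [-0.    -0.001  0.003] shift goal-axes [ 76.4 169.   -3.5]
```

Request:
{"method": "move_arm", "body": {
  "targets": [15,33,-1,0,0,0,15,33,-1,0,0,0,15,33,-1,0,0,0,15,33,0,0,0,0,0,0,0,0,0,0]
}}

```text
time_s: 3.32
position: [0.5285, 0.0622, 0.0688]
tool_rot: [[-0.835, 0.535, -0.13], [0.11, -0.071, -0.991], [-0.539, -0.842, 0.001]]
ft_force: [0.5, 0.8, -0.1]
grip_width: 0.0169
```

```bash
python3 -c "
from h import *
rel([-.105,-.005,.030])
s=env.observe()
d=save('wrist','pics/w2.png')
d=wristcam(d,s);P=pts(d);Q=tray(P)*1000
f=lambda uv,z:(tray(ray(d,uv,z))*1000).round(1).tolist()
np.save('Q2.npy',Q)
save('side','pics/s2.png')
"
```

```text
t 3.325 tray tcp [-109.1   -6.    68.8] z 0.0688 F [ 0.37  0.83 -0.14] grip 0.0169 q [ -5.  23. 114.  -6.  11.  98.]
shift now-axes [17.4 34.9 -1. ] turn [-0.001 -0.001  0.006] shift goal-axes [17.6 34.8 -1. ]
```

View pics/w2.png

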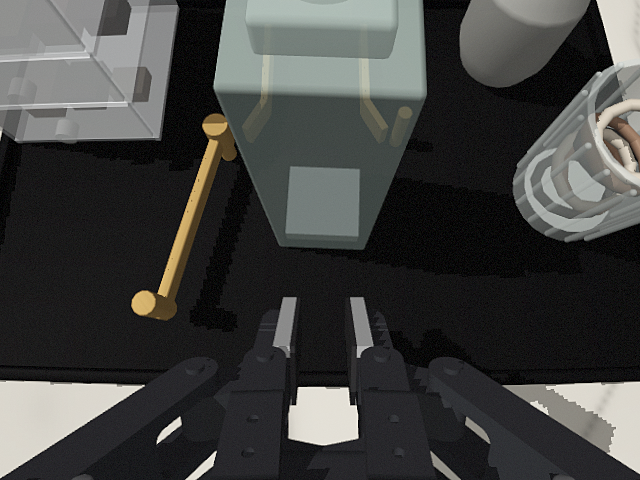

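View pics/s2.png

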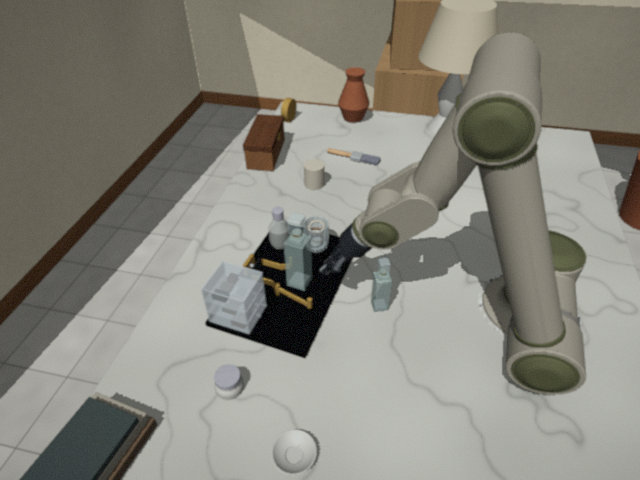

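Request:
{"method": "move_arm", "body": {
  "targets": [0,0,0,0,0,-0.105,0,0,0,0,0,0,0,0,0,0,0,0,0,0,0,0,0,0,0,0,0,0,0,0]
}}

```text
time_s: 4.05
position: [0.528, 0.0627, 0.0709]
tool_rot: [[-0.884, 0.45, -0.13], [0.116, -0.059, -0.992], [-0.454, -0.891, 0.0]]
ft_force: [0.5, -0.6, 0.7]
grip_width: 0.0171
```

```bash
sed -i 's/radians(33)/radians(27)/' h.py; python3 -c "
from h import *
rel([-.1,-.005,.030])
"
```

```text
t 4.05 tray tcp [-109.7   -5.6   70.9] z 0.0709 F [ 0.55 -0.5   0.67] grip 0.0171 q [ -6.  22. 110.  -2.  21.  94.]
shift now-axes [ 9.9 40.8 -0.6] turn [-0.001 -0.001  0.   ] shift goal-axes [10.  40.8 -0.6]
```

Request:
{"method": "move_arm", "body": {
  "targets": [3,13,0,0,0,0,3,13,0,0,0,0,4,14,0,0,0,0,0,0,0,0,0,0,0,0,0,0,0,0]
}}

```text
time_s: 4.68
position: [0.5375, 0.0614, 0.0306]
tool_rot: [[-0.884, 0.45, -0.13], [0.116, -0.059, -0.992], [-0.453, -0.891, -0.0]]
ft_force: [0.9, 0.7, 0.8]
grip_width: 0.0171
```

```bash
python3 -c "
from h import *
rel([-.085,-.005,.030])
save('wrist','pics/w3.png')
"
```

```text
t 4.675 tray tcp [-100.1   -5.6   30.6] z 0.0306 F [0.75 0.8  0.76] grip 0.0171 q [ -6.  28. 111.  -3.  15.  95.]
shift now-axes [-13.2   7.4  -0.6] turn [-0.    -0.001  0.001] shift goal-axes [-13.2   7.4  -0.6]
```

View pics/w3.png

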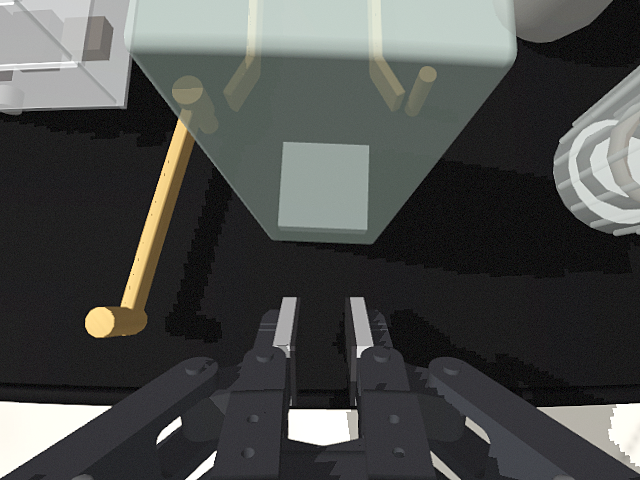

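Request:
{"method": "move_arm", "body": {
  "targets": [-3.6,1.8,0,0,0,0,-3.6,1.8,0,0,0,0,-2.7,1.35,0,0,0,0,-1.8,0.9,0,0,0,0,-1.8,0.9,0,0,0,0]
}}

```text
time_s: 5.35
position: [0.5526, 0.0594, 0.0309]
tool_rot: [[-0.884, 0.45, -0.13], [0.116, -0.059, -0.992], [-0.454, -0.891, -0.0]]
ft_force: [0.3, 0.1, 0.9]
grip_width: 0.0169
```

```bash
python3 -c "
from h import *
rel([-.085,-.005,.030])
"
```

```text
t 5.35 tray tcp [-84.9  -5.6  30.9] z 0.0309 F [0.27 0.18 0.86] grip 0.0169 q [ -6.  28. 109.  -3.  16.  94.]
shift now-axes [ 0.5  0.7 -0.6] turn [-0.    -0.001  0.   ] shift goal-axes [ 0.5  0.7 -0.6]
```

Request:
{"method": "move_arm", "body": {
  "targets": [-1.8,0.9,0,0,0,0,-1.8,0.9,0,0,0,0,-1.8,0.9,0,0,0,0,-1.8,0.9,0,0,0,0,-1.8,0.9,0,0,0,0]
}}

```text
time_s: 5.98
position: [0.5626, 0.0581, 0.0309]
tool_rot: [[-0.884, 0.45, -0.13], [0.116, -0.059, -0.992], [-0.454, -0.891, -0.0]]
ft_force: [0.3, -0.5, 0.4]
grip_width: 0.017
```

```bash
python3 -c "
from h import *
rel([-.085,-.005,.030])
save('wrist','pics/w4.png')
"
```

```text
t 5.975 tray tcp [-74.8  -5.6  30.9] z 0.0309 F [ 0.32 -0.43  0.42] grip 0.017 q [ -6.  29. 107.  -3.  17.  94.]
shift now-axes [ 9.5 -3.8 -0.6] turn [-0.    -0.001  0.   ] shift goal-axes [ 9.5 -3.8 -0.6]
```

View pics/w4.png

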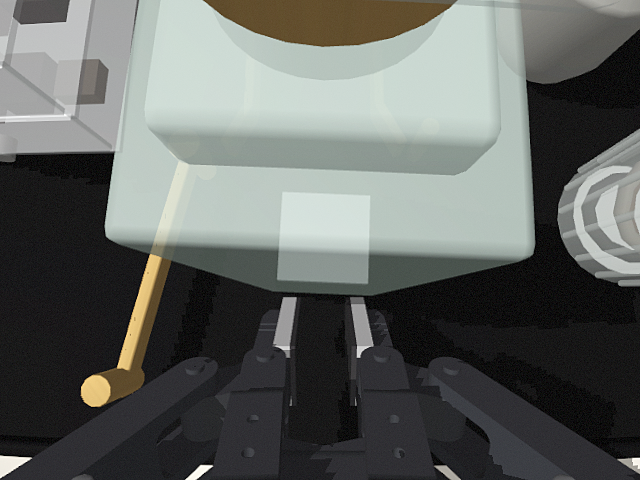

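Request:
{"method": "move_arm", "body": {
  "targets": [-1.8,0.9,0,0,0,0,-1.8,0.9,0,0,0,0,-1.8,0.9,0,0,0,0,-1.8,0.9,-0.2,0,0,0,-1.8,0.9,-0.2,0,0,0]
}}

```text
time_s: 6.65
position: [0.5714, 0.0573, 0.0307]
tool_rot: [[-0.885, 0.448, -0.13], [0.116, -0.059, -0.992], [-0.452, -0.892, 0.0]]
ft_force: [-6.3, 0.5, 4.4]
grip_width: 0.0169
```

```bash
python3 -c "
from h import *
rel([-.085,-.005,.030])
save('wrist','pics/w5.png')
"
```

```text
t 6.65 tray tcp [-65.9  -5.3  30.7] z 0.0307 F [-6.35 -0.3   4.41] grip 0.0169 q [ -6.  30. 106.  -3.  18.  94.]
shift now-axes [17.3 -8.  -0.3] turn [-0.001 -0.001  0.003] shift goal-axes [17.3 -8.1 -0.3]
```

View pics/w5.png

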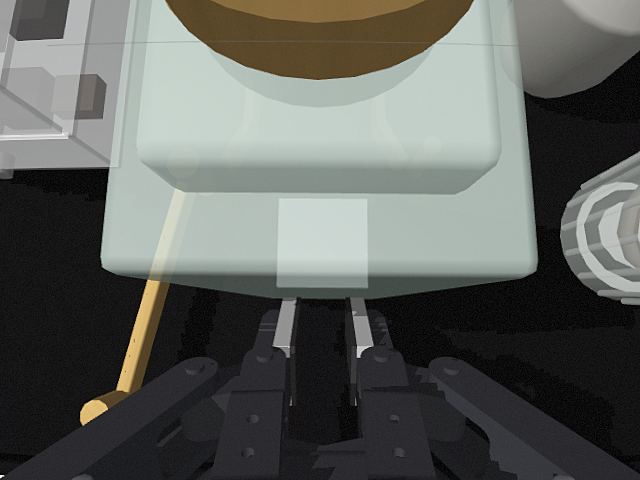

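```bash
python3 - <<'E'
from h import *
s=env.observe(); print(s["time_s"],(s["ft_force"]@TR).round(2))
d=save('side','pics/s5.png'); a=cv2.imread('pics/s5.png')[195:330,220:390]; cv2.imwrite('pics/s5c.png',cv2.resize(a,None,fx=4,fy=4,interpolation=cv2.INTER_CUBIC))
s=env.observe(); print(s["time_s"],(s["ft_force"]@TR).round(2),(tray(s["position"])*1000).round(1))
P=pts(d);Q=tray(P)*1000
for z0 in (30,60,90,120,150):
    k=(Q[...,2]>z0)&(Q[...,2]<z0+15)&(abs(Q[...,0]+38)<45)&(abs(Q[...,1]+5)<35); print(z0,k.sum(),np.percentile(Q[k],[2,50,98],axis=0).round(1)[:,:2].tolist())
d0=np.load('pics/side0.npz'); Q=tray(pts(d0))*1000
for z0 in (30,60,90,120,150):
    k=(Q[...,2]>z0)&(Q[...,2]<z0+15)&(abs(Q[...,0]+45)<45)&(abs(Q[...,1]+5)<35); print(z0,k.sum(),np.percentile(Q[k],[2,50,98],axis=0).round(1)[:,:2].tolist())
E
```

```text
6.7 [-5.25 -0.99  2.44]
6.75 [-2.76 -1.13  2.46] [-65.7  -5.3  30.7]
30 79 [[-64.7, 4.4], [-44.6, 20.8], [-15.7, 24.5]]
60 118 [[-79.7, -21.3], [-53.9, 19.6], [-14.9, 23.4]]
90 105 [[-64.8, -25.4], [-48.1, 20.6], [-14.1, 24.0]]
120 106 [[-65.1, -25.8], [-51.2, 20.7], [-15.8, 24.2]]
150 212 [[-64.9, -29.1], [-52.0, 13.4], [-13.5, 23.4]]
30 102 [[-71.8, -23.4], [-57.2, 19.7], [-20.8, 23.3]]
60 100 [[-72.4, -23.6], [-58.7, 18.6], [-21.2, 22.5]]
90 101 [[-72.3, -25.3], [-57.6, 19.1], [-20.9, 22.3]]
120 112 [[-72.1, -28.5], [-56.5, 18.9], [-20.3, 22.2]]
150 219 [[-71.8, -25.5], [-55.3, 13.4], [-19.6, 22.7]]
```

View pics/s5c.png

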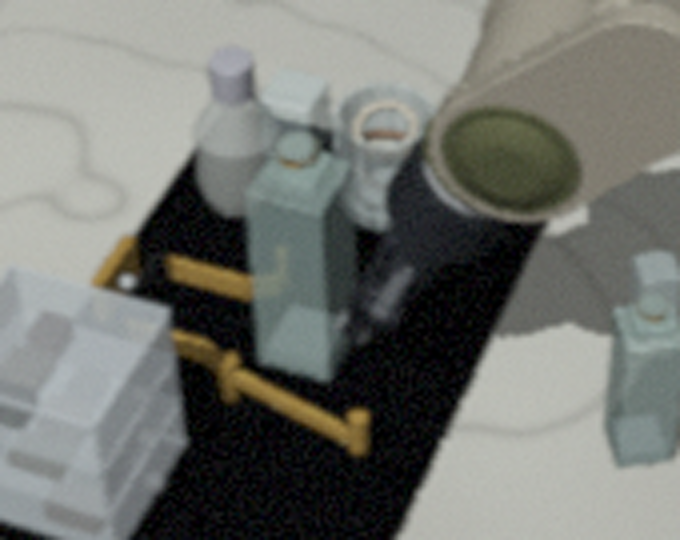

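```bash
python3 - <<'E'
from h import *
for n in("w3","w5"):
    d=np.load(f'pics/{n}.npz'); d=dict(d); M=d["mount"]
    c=dict(d); Rc=M[:3,:3]; c["R"]=Rc.T; c["t"]=-Rc.T@M[:3,3]
    T=pts(c)*1000
    for u,v in[(292,299),(290,310),(288,325),(284,340),(284,352),(355,299),(358,310),(360,325),(363,340),(265,320),(265,335),(262,355),(320,440),(240,390),(240,450),(320,285)]: print(n,u,v,T[v,u].round(1))
E
```

```text
w3 292 299 [-11.5 -25.4 -11.4]
w3 290 310 [-10.9 -32.9 -11.6]
w3 288 325 [-10.9 -43.3 -11.5]
w3 284 340 [-11.  -52.8 -11.9]
w3 284 352 [-11.9 -60.6 -11.2]
w3 355 299 [-10.6 -23.6  12. ]
w3 358 310 [-10.9 -32.9  12.4]
w3 360 325 [-11.  -43.6  12.1]
w3 363 340 [-10.4 -51.9  12.3]
w3 265 320 [ -6.9 -32.9 -20.6]
w3 265 335 [ -6.2 -41.8 -19.4]
w3 262 355 [-13.6 -64.7 -16.9]
w3 320 440 [75.1 -4.6 -1.4]
w3 240 390 [-11.3 -76.8 -20.8]
w3 240 450 [ -16.3 -100.8  -15.9]
w3 320 285 [ 3.9 21.9 -1.4]
w5 292 299 [-10.9 -24.2 -11.5]
w5 290 310 [-10.9 -33.  -11.6]
w5 288 325 [-10.9 -43.5 -11.5]
w5 284 340 [-10.9 -52.7 -11.9]
w5 284 352 [-12.  -60.9 -11.2]
w5 355 299 [-11.  -24.3  11.9]
w5 358 310 [-10.8 -32.7  12.4]
w5 360 325 [-11.3 -44.2  12.1]
w5 363 340 [-10.9 -52.6  12.3]
w5 265 320 [ -6.  -31.2 -20.9]
w5 265 335 [ -6.6 -42.5 -19.3]
w5 262 355 [-13.6 -64.8 -16.8]
w5 320 440 [ 69.6 -10.2  -1.4]
w5 240 390 [-11.6 -77.1 -20.7]
w5 240 450 [ -16.4 -100.9  -15.9]
w5 320 285 [-49.7 -98.4  -0.5]
```

```bash
python3 - <<'E'
from h import *
d=np.load('pics/side0.npz'); Q0=tray(pts(d))*1000
d=np.load('pics/s5.npz'); Q=tray(pts(d))*1000
m=(d["pixels"].max(2)<90)&(Q[...,2]>18)&(Q[...,2]<110)&(abs(Q[...,0]+85)<40)&(abs(Q[...,1]+5)<40)&(abs(Q[...,2]-Q0[...,2])>15)
m[:, :225]=0
ys,xs=np.where(m); o=np.argsort(Q[m][:,2])
for i in o[::max(1,len(o)//25)]: print(xs[i],ys[i],Q[ys[i],xs[i]].round(0))
s=env.observe(); print((tray(s["position"])*1000).round(1))
E
```

```text
304 284 [-63.   7.  18.]
310 280 [-83.  12.  46.]
311 278 [-86.  10.  53.]
307 270 [-65. -12.  54.]
310 279 [-86.  18.  56.]
310 278 [-85.  16.  59.]
310 277 [-86.  17.  63.]
307 266 [-64. -17.  64.]
308 275 [-79.  14.  66.]
309 275 [-83.  17.  70.]
305 267 [-64.  -4.  72.]
308 260 [-64. -25.  78.]
311 276 [-94.  30.  84.]
305 263 [-64.  -4.  88.]
307 259 [-64. -18.  89.]
309 269 [-83.  16.  91.]
306 259 [-63. -13.  93.]
319 270 [-110.   15.   96.]
311 267 [-88.  14.  98.]
310 268 [-88.  20. 100.]
320 269 [-113.   16.  102.]
311 266 [-89.  16. 104.]
323 269 [-121.   16.  105.]
306 255 [-63. -14. 106.]
315 264 [-97.   9. 108.]
315 266 [-100.   17.  108.]
315 265 [-99.  14. 109.]
[-65.7  -5.3  30.7]
```

Request:
{"method": "move_arm", "body": {
  "targets": [2.7,-1.35,0,0,0,0,4.5,-2.3,0,0,0,0,4.4,8.6,0,0,0,0,4.4,8.6,0,0,0,0,4.4,8.6,0,0,0,0]
}}

```text
time_s: 7.38
position: [0.5643, 0.0583, 0.001]
tool_rot: [[-0.884, 0.449, -0.13], [0.116, -0.059, -0.992], [-0.453, -0.891, -0.0]]
ft_force: [-0.4, -0.9, 0.6]
grip_width: 0.017
```

```bash
python3 -c "
from h import *
save('wrist','pics/w6.png')
rel([-.085,-.005,.002])
d=save('side','pics/s6.png'); a=cv2.imread('pics/s6.png')[195:330,220:390]; cv2.imwrite('pics/s6c.png',cv2.resize(a,None,fx=4,fy=4,interpolation=cv2.INTER_CUBIC))
rel([-.085,-.005,.002])
"
```

```text
t 7.425 tray tcp [-73.6  -5.3  -0.1] z -0.0001 F [-0.55  0.39 -0.65] grip 0.0171 q [ -6.  33. 108.  -4.  12.  95.]
shift now-axes [ 9.2 -7.  -0.3] turn [-0.001 -0.001  0.003] shift goal-axes [ 9.2 -7.  -0.3]
t 7.475 tray tcp [-73.5  -5.3   0.5] z 0.0005 F [ 0.47  0.19 -0.47] grip 0.0169 q [ -6.  33. 108.  -4.  12.  95.]
shift now-axes [ 9.6 -6.5 -0.3] turn [-0.001 -0.001  0.003] shift goal-axes [ 9.5 -6.5 -0.3]
```

View pics/s6c.png

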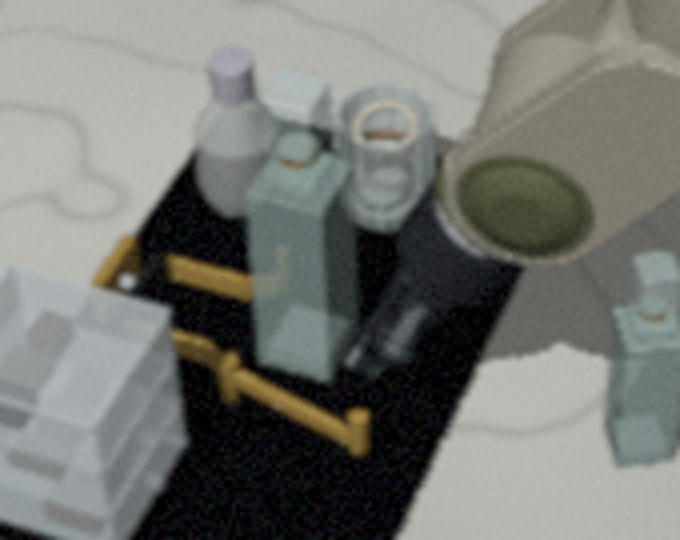

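View pics/w6.png

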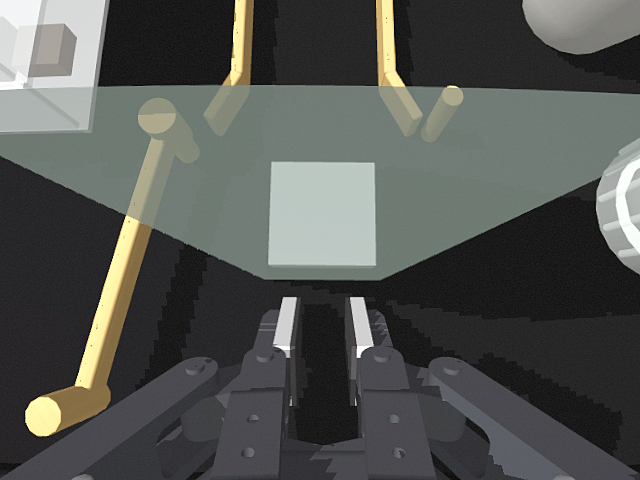

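Request:
{"method": "move_arm", "body": {
  "targets": [-1.8,0.9,0,0,0,0,-1.8,0.9,0,0,0,0,-1.8,0.9,0,0,0,0,-1.8,0.9,0,0,0,0,-1.8,0.9,0,0,0,0]
}}

```text
time_s: 8.1
position: [0.5732, 0.0572, 0.0019]
tool_rot: [[-0.885, 0.448, -0.13], [0.116, -0.059, -0.992], [-0.452, -0.892, 0.0]]
ft_force: [-7.7, 0.7, 5.2]
grip_width: 0.0172
```

Request:
{"method": "move_arm", "body": {
  "targets": [-1.8,0.9,0,0,0,0,-1.8,0.9,-0.2,0,0,0,-1.8,0.9,-0.2,0,0,0,-1.8,0.9,-0.2,0,0,0,-1.8,0.9,-0.2,0,0,0]
}}

```text
time_s: 8.72
position: [0.5833, 0.0567, 0.0019]
tool_rot: [[-0.885, 0.448, -0.13], [0.116, -0.059, -0.992], [-0.452, -0.892, 0.0]]
ft_force: [-6.5, 0.4, 3.7]
grip_width: 0.0168
```

```bash
python3 -c "
from h import *
rel([-.085,-.005,.002])
save('wrist','pics/w7.png')
"
```

```text
t 8.725 tray tcp [-54.1  -4.4   1.9] z 0.0019 F [-6.45 -0.47  3.75] grip 0.0168 q [ -6.  33. 105.  -3.  15.  95.]
shift now-axes [ 27.6 -14.    0.6] turn [-0.001 -0.001  0.003] shift goal-axes [ 27.5 -14.1   0.6]
```

View pics/w7.png

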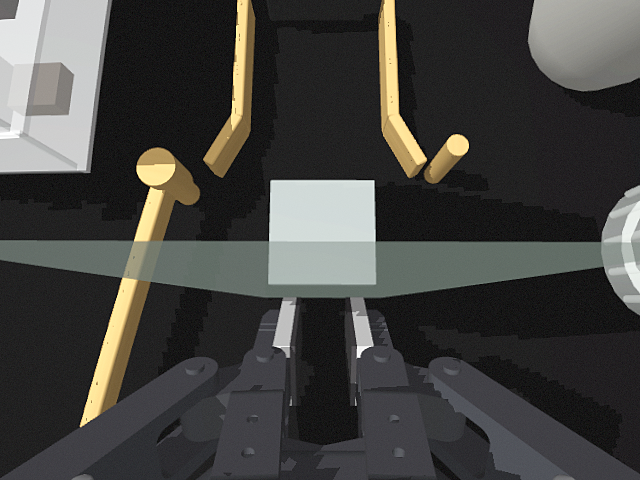

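Request:
{"method": "move_arm", "body": {
  "targets": [-1.9,0.7,-0.2,0,0,0,-1.9,0.7,-0.2,0,0,0,-1.9,0.7,-0.2,0,0,0,-1.9,0.7,-0.2,0,0,0,-1.9,0.7,-0.2,0,0,0]
}}

```text
time_s: 9.4
position: [0.5946, 0.0561, 0.0032]
tool_rot: [[-0.884, 0.45, -0.13], [0.116, -0.059, -0.992], [-0.453, -0.891, 0.0]]
ft_force: [-1.4, 1.0, -2.1]
grip_width: 0.0172
```

Request:
{"method": "move_arm", "body": {
  "targets": [-1.8,0.9,-0.2,0,0,0,-1.8,0.9,-0.2,0,0,0,-1.8,0.9,-0.2,0,0,0,-1.8,0.9,-0.2,0,0,0,-1.8,0.9,-0.2,0,0,0]
}}

```text
time_s: 10.02
position: [0.6048, 0.0558, 0.0034]
tool_rot: [[-0.884, 0.45, -0.13], [0.116, -0.059, -0.992], [-0.454, -0.891, -0.0]]
ft_force: [-3.0, 0.6, -1.6]
grip_width: 0.017
```

```bash
python3 -c "
from h import *
rel([-.085,-.005,.002])
save('wrist','pics/w8.png')
d=save('side','pics/s8.png'); a=cv2.imread('pics/s8.png')[195:330,220:390]; cv2.imwrite('pics/s8c.png',cv2.resize(a,None,fx=4,fy=4,interpolation=cv2.INTER_CUBIC))
"
```

```text
t 10.025 tray tcp [-32.6  -2.5   3.4] z 0.0034 F [-3.09  0.19 -1.65] grip 0.017 q [ -5.  34. 102.  -3.  17.  95.]
shift now-axes [ 47.3 -22.5   2.6] turn [-0.    -0.001  0.   ] shift goal-axes [ 47.3 -22.5   2.5]
```

View pics/w8.png

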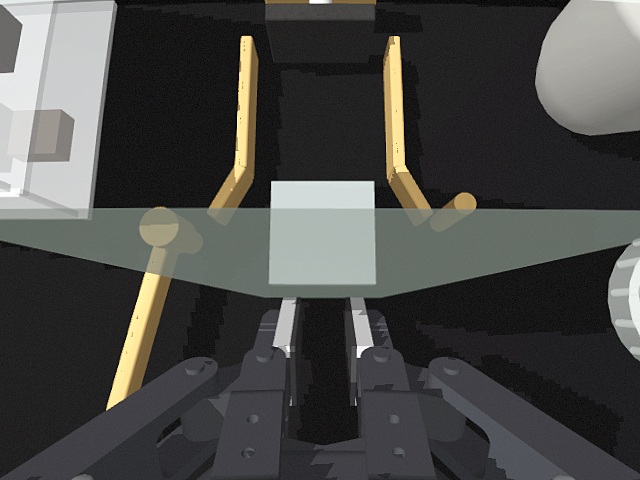

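View pics/s8c.png

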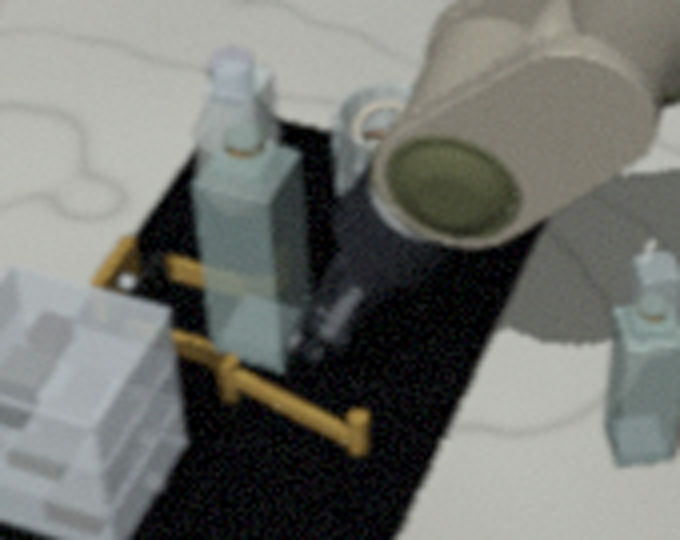

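Request:
{"method": "move_arm", "body": {
  "targets": [-1.8,0.9,0,0,0,0,-1.8,0.95,0,0,0,0,-1.8,0.95,0,0,0,0,-1.8,0.95,0,0,0,0,-1.8,0.95,0,0,0,0]
}}

```text
time_s: 10.75
position: [0.6149, 0.0545, 0.0034]
tool_rot: [[-0.884, 0.45, -0.13], [0.116, -0.059, -0.992], [-0.454, -0.891, -0.0]]
ft_force: [-3.7, 0.3, -0.6]
grip_width: 0.0171
```

Request:
{"method": "move_arm", "body": {
  "targets": [-1.8,0.95,0,0,0,0,-1.8,0.95,0,0,0,0,-1.8,0.9,0,0,0,0,-1.8,0.9,0,0,0,0,-1.8,0.9,0,0,0,0]
}}

```text
time_s: 11.38
position: [0.6249, 0.0532, 0.0034]
tool_rot: [[-0.884, 0.45, -0.13], [0.116, -0.059, -0.992], [-0.454, -0.891, -0.0]]
ft_force: [-4.3, 0.2, 0.2]
grip_width: 0.0171
```

```bash
python3 -c "
from h import *
rel([-.085,-.005,.002])
save('wrist','pics/w9.png')
"
```

```text
t 11.375 tray tcp [-12.4  -2.5   3.4] z 0.0034 F [-4.32 -0.41  0.25] grip 0.0171 q [-6. 36. 99. -3. 19. 94.]
shift now-axes [ 65.3 -31.8   2.6] turn [-0.    -0.001  0.   ] shift goal-axes [ 65.3 -31.8   2.5]
```

View pics/w9.png

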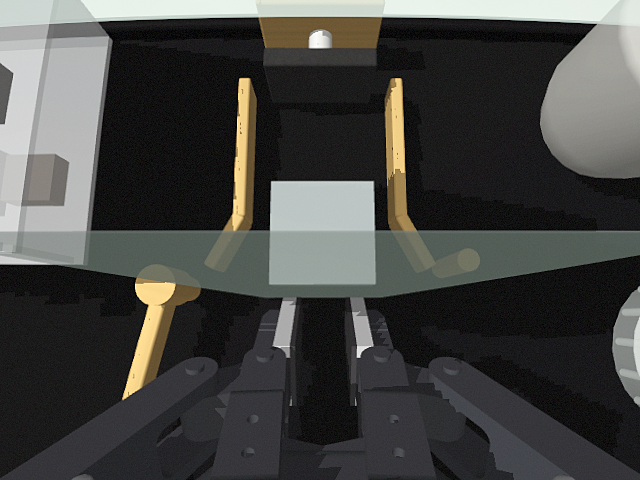

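Request:
{"method": "move_arm", "body": {
  "targets": [-1.8,0.9,0,0,0,0,-1.8,0.9,0,0,0,0,-1.8,0.9,0,0,0,0,-1.8,0.88,0,0,0,0,-1.8,0.88,0,0,0,0]
}}

```text
time_s: 12.05
position: [0.6348, 0.0519, 0.0034]
tool_rot: [[-0.884, 0.45, -0.13], [0.116, -0.059, -0.992], [-0.454, -0.891, 0.0]]
ft_force: [-4.4, 0.7, 0.2]
grip_width: 0.0171
```

Request:
{"method": "move_arm", "body": {
  "targets": [-1.8,0.9,0,0,0,0,-1.8,0.9,0,0,0,0,-1.8,0.9,0,0,0,0,-0.9,0.45,0,0,0,0,-0.9,0.45,0,0,0,0]
}}

```text
time_s: 12.68
position: [0.6427, 0.0509, 0.0034]
tool_rot: [[-0.884, 0.45, -0.13], [0.116, -0.059, -0.992], [-0.454, -0.891, 0.0]]
ft_force: [-3.0, 0.3, -0.9]
grip_width: 0.0168
```

```bash
python3 -c "
from h import *
rel([-.085,-.005,.002])
save('wrist','pics/w10.png')
"
```

```text
t 12.675 tray tcp [ 5.6 -2.5  3.4] z 0.0034 F [-3.03 -0.09 -0.87] grip 0.0168 q [-6. 37. 96. -2. 21. 94.]
shift now-axes [ 81.4 -39.8   2.6] turn [-0.    -0.001  0.   ] shift goal-axes [ 81.4 -39.8   2.5]
```

View pics/w10.png

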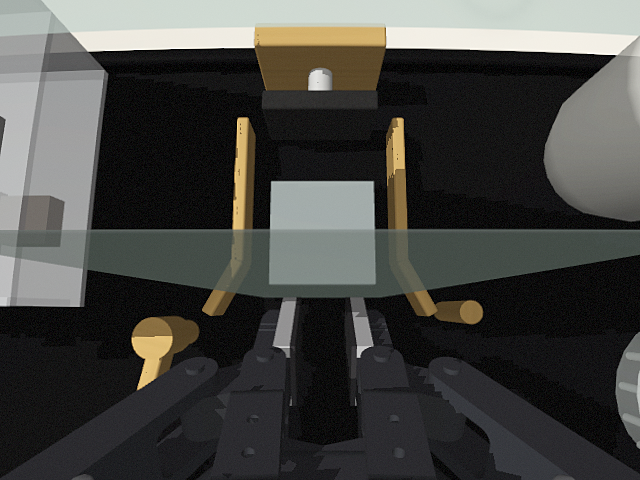

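Request:
{"method": "move_arm", "body": {
  "targets": [-1.3,0.67,0,0,0,0,-1.3,0.67,0,0,0,0,-1.3,0.67,0,0,0,0,-1.3,0.67,0,0,0,0,-1.3,0.67,0,0,0,0]
}}

```text
time_s: 13.35
position: [0.6501, 0.0499, 0.0035]
tool_rot: [[-0.884, 0.45, -0.13], [0.116, -0.059, -0.992], [-0.454, -0.891, -0.0]]
ft_force: [-3.1, 0.9, -0.8]
grip_width: 0.0171
```

Request:
{"method": "move_arm", "body": {
  "targets": [-0.9,0.46,0,0,0,0,-0.9,0.46,0,0,0,0,-0.9,0.46,0,0,0,0,-0.9,0.46,0,0,0,0,-0.9,0.46,0,0,0,0]
}}

```text
time_s: 13.98
position: [0.655, 0.0492, 0.0035]
tool_rot: [[-0.884, 0.45, -0.13], [0.116, -0.059, -0.992], [-0.454, -0.891, 0.0]]
ft_force: [-3.4, -0.9, -1.0]
grip_width: 0.017
```

```bash
python3 -c "
from h import *
rel([-.085,-.005,.002])
save('wrist','pics/w11.png')
"
```

```text
t 13.975 tray tcp [18.  -2.6  3.5] z 0.0035 F [-3.21 -1.35 -0.99] grip 0.017 q [-6. 37. 94. -2. 22. 94.]
shift now-axes [ 92.5 -45.4   2.6] turn [-0.    -0.001  0.   ] shift goal-axes [ 92.5 -45.5   2.4]
```

View pics/w11.png

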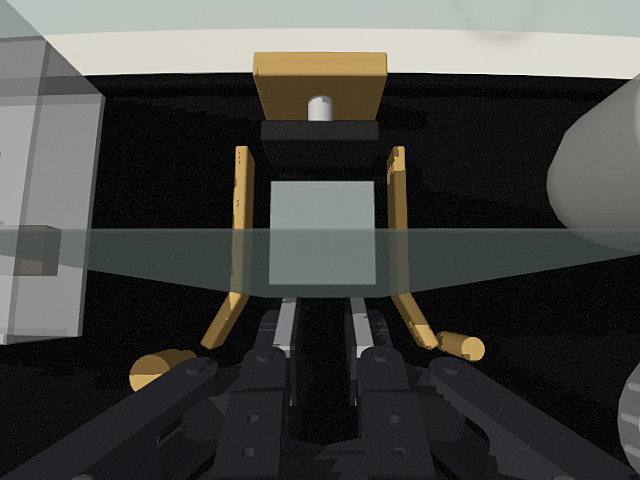

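Request:
{"method": "move_arm", "body": {
  "targets": [-0.54,0.27,0,0,0,0,-0.54,0.27,0,0,0,0,-0.54,0.27,0,0,0,0,-0.54,0.27,0,0,0,0,-0.54,0.27,0,0,0,0]
}}

```text
time_s: 14.65
position: [0.658, 0.0489, 0.0034]
tool_rot: [[-0.884, 0.45, -0.13], [0.116, -0.059, -0.992], [-0.454, -0.891, 0.0]]
ft_force: [-3.6, 0.1, -1.1]
grip_width: 0.0175
```

Request:
{"method": "move_arm", "body": {
  "targets": [-0.36,0.18,0,0,0,0,-0.36,0.18,0,0,0,0,-0.36,0.18,0,0,0,0,-0.36,0.18,0,0,0,0,-0.36,0.18,0,0,0,0]
}}

```text
time_s: 15.28
position: [0.6599, 0.0486, 0.0034]
tool_rot: [[-0.884, 0.45, -0.13], [0.116, -0.059, -0.992], [-0.454, -0.891, -0.0]]
ft_force: [-3.9, -0.0, -1.1]
grip_width: 0.0171
```

Request:
{"method": "move_arm", "body": {
  "targets": [-0.27,0.135,0,0,0,0,-0.27,0.135,0,0,0,0,-0.27,0.135,0,0,0,0,-0.27,0.135,0,0,0,0,-0.27,0.135,0,0,0,0]
}}

```text
time_s: 15.9
position: [0.6607, 0.0486, 0.0033]
tool_rot: [[-0.884, 0.449, -0.13], [0.116, -0.059, -0.992], [-0.452, -0.892, 0.0]]
ft_force: [-7.9, 0.5, 2.5]
grip_width: 0.0171
```

Request:
{"method": "move_arm", "body": {
  "targets": [-0.19,-0.02,0,0,0,0,-0.19,-0.02,0,0,0,0,-0.19,-0.02,0,0,0,0,-0.19,-0.02,0,0,0,0,-0.19,-0.02,0,0,0,0]
}}

```text
time_s: 16.52
position: [0.661, 0.0485, 0.0034]
tool_rot: [[-0.885, 0.447, -0.13], [0.116, -0.059, -0.992], [-0.451, -0.892, 0.0]]
ft_force: [-7.3, 1.7, 0.9]
grip_width: 0.0172
```

```bash
python3 -c "
from h import *
rel([-.085,-.005,.002])
"
```

```text
t 16.525 tray tcp [24.1 -2.5  3.4] z 0.0034 F [-7.47  0.79  0.86] grip 0.0172 q [-6. 38. 93. -2. 23. 94.]
shift now-axes [ 98.  -48.    2.6] turn [-0.    -0.001  0.003] shift goal-axes [ 97.8 -48.3   2.5]
```

Request:
{"method": "move_arm", "body": {
  "targets": [-0.2,0.04,0,0,0,0,-0.2,0.04,0,0,0,0,-0.2,0.04,0,0,0,0,-0.2,0.04,0,0,0,0,0,0,0,0,0,0]
}}

```text
time_s: 17.15
position: [0.6614, 0.0485, 0.0034]
tool_rot: [[-0.885, 0.447, -0.13], [0.116, -0.059, -0.992], [-0.45, -0.893, 0.0]]
ft_force: [-9.1, 1.1, 0.5]
grip_width: 0.0173
```

```bash
python3 -c "
from h import *
rel([-.085,-.005,.002])
"
```

```text
t 17.15 tray tcp [24.5 -2.5  3.4] z 0.0034 F [-9.19 -0.11  0.46] grip 0.0173 q [-6. 38. 93. -2. 23. 94.]
shift now-axes [ 98.4 -48.1   2.6] turn [-0.001 -0.001  0.004] shift goal-axes [ 98.2 -48.5   2.5]
```

Request:
{"method": "move_arm", "body": {
  "targets": [-0.2,0.04,0,0,0,0,-0.2,0.04,0,0,0,0,-0.2,0.04,0,0,0,0,0,0,0,0,0,0,0,0,0,0,0,0]
}}

```text
time_s: 17.77
position: [0.6617, 0.0485, 0.0034]
tool_rot: [[-0.886, 0.446, -0.13], [0.116, -0.058, -0.992], [-0.45, -0.893, 0.0]]
ft_force: [-9.8, 0.7, 0.7]
grip_width: 0.0171
```

Request:
{"method": "move_arm", "body": {
  "targets": [0,0,0,0,0,0,0,0,0,0,0,0,0,0,0,0,0,0,0,0,0,0,0,0,0,0,0,0,0,0]
}}

```text
time_s: 18.4
position: [0.6617, 0.0485, 0.0034]
tool_rot: [[-0.886, 0.446, -0.13], [0.116, -0.058, -0.992], [-0.45, -0.893, 0.0]]
ft_force: [-9.9, 0.9, 0.7]
grip_width: 0.0173
```

```bash
python3 -c "
from h import *
rel([-.085,-.005,.002])
save('wrist','pics/w12.png')
d=save('side','pics/s12.png'); a=cv2.imread('pics/s12.png')[195:330,220:390]; cv2.imwrite('pics/s12c.png',cv2.resize(a,None,fx=4,fy=4,interpolation=cv2.INTER_CUBIC))
rel([-.085,-.005,.002])
"
```

```text
t 18.4 tray tcp [24.7 -2.4  3.4] z 0.0034 F [-9.89 -0.34  0.68] grip 0.0173 q [-6. 38. 92. -2. 23. 93.]
shift now-axes [ 98.6 -48.1   2.6] turn [-0.001 -0.001  0.005] shift goal-axes [ 98.4 -48.6   2.6]
t 18.5 tray tcp [24.7 -2.5  3.4] z 0.0034 F [-11.65   0.31   0.13] grip 0.017 q [-6. 38. 92. -2. 23. 93.]
shift now-axes [ 98.6 -48.1   2.6] turn [-0.001 -0.001  0.005] shift goal-axes [ 98.4 -48.6   2.5]
```

View pics/w12.png

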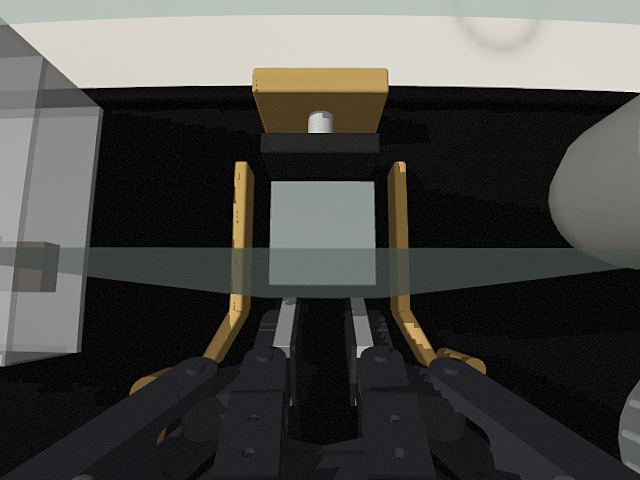

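View pics/s12c.png

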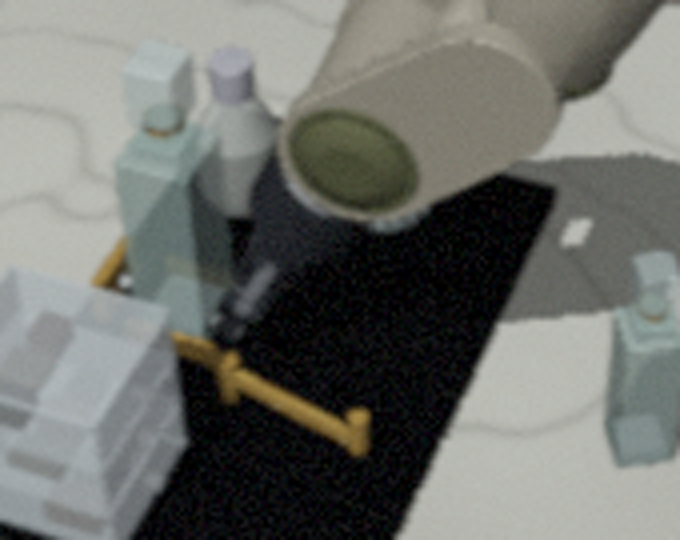

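```bash
python3 - <<'E'
from h import *
d=np.load('pics/s12.npz'); Q=tray(pts(d))*1000
for z0 in (60,90,110,130,150,215):
    k=(Q[...,2]>z0)&(Q[...,2]<z0+15)&(abs(Q[...,0]-48)<50)&(abs(Q[...,1])<33); print(z0,k.sum(),np.percentile(Q[k],[2,50,98],axis=0).round(1)[:,:2].tolist())
E
```

```text
60 108 [[4.8, -23.2], [35.6, 22.7], [75.7, 27.4]]
90 107 [[24.8, -20.0], [37.8, 22.6], [76.3, 26.4]]
110 113 [[24.2, -24.2], [36.9, 22.9], [75.3, 26.6]]
130 116 [[24.7, -22.2], [35.2, 22.7], [74.5, 25.9]]
150 210 [[24.4, -23.9], [36.3, 16.8], [76.2, 27.0]]
215 89 [[33.5, -15.6], [41.9, 13.8], [65.2, 17.5]]
```

Request:
{"method": "move_arm", "body": {
  "targets": [0.2,-0.1,0,0,0,0,0.2,-0.1,0,0,0,0,0.2,-0.1,0,0,0,0,0.2,-0.1,0,0,0,0,0.2,-0.1,0,0,0,0]
}}

```text
time_s: 19.12
position: [0.6614, 0.0485, 0.0035]
tool_rot: [[-0.885, 0.447, -0.13], [0.116, -0.059, -0.992], [-0.451, -0.892, 0.0]]
ft_force: [-5.7, 1.4, -2.4]
grip_width: 0.0174
```

Request:
{"method": "move_arm", "body": {
  "targets": [0.2,-0.1,0,0,0,0,0.2,-0.1,0,0,0,0,0.2,-0.1,0,0,0,0,0.2,-0.1,0,0,0,0,0.2,-0.1,0,0,0,0]
}}

```text
time_s: 19.75
position: [0.661, 0.0485, 0.004]
tool_rot: [[-0.884, 0.449, -0.13], [0.116, -0.059, -0.992], [-0.453, -0.892, 0.0]]
ft_force: [-5.0, 0.8, -3.9]
grip_width: 0.0171
```

Request:
{"method": "move_arm", "body": {
  "targets": [0.2,-0.1,0,0,0,0,0.2,-0.1,0,0,0,0,0.2,-0.1,0,0,0,0,0.2,-0.1,0,0,0,0,0.2,-0.1,0,0,0,0]
}}

```text
time_s: 20.38
position: [0.6607, 0.0485, 0.0048]
tool_rot: [[-0.883, 0.451, -0.13], [0.116, -0.059, -0.992], [-0.455, -0.891, -0.0]]
ft_force: [-3.0, 1.2, -1.5]
grip_width: 0.0171
```

Request:
{"method": "move_arm", "body": {
  "targets": [0.2,-0.1,0,0,0,0,0.2,-0.1,0,0,0,0,0.2,-0.1,0,0,0,0,0.4,-0.2,0,0,0,0,0.4,-0.2,0,0,0,0]
}}

```text
time_s: 21.0
position: [0.6591, 0.0487, 0.0048]
tool_rot: [[-0.883, 0.451, -0.13], [0.116, -0.059, -0.992], [-0.455, -0.891, -0.0]]
ft_force: [0.6, 0.8, -0.5]
grip_width: 0.017
```

Request:
{"method": "move_arm", "body": {
  "targets": [9,-4.6,0,0,0,0,22,-11.2,0,0,0,0,22,-11.2,0,0,0,0,20,-10.2,0,0,0,0,0,0,0,0,0,0]
}}

```text
time_s: 21.62
position: [0.576, 0.0597, 0.0043]
tool_rot: [[-0.884, 0.449, -0.129], [0.115, -0.059, -0.992], [-0.453, -0.892, 0.0]]
ft_force: [0.5, -1.0, -0.1]
grip_width: 0.0175
```

Request:
{"method": "move_arm", "body": {
  "targets": [-12,-24,0,0,0,0,-12,-24,0,0,0,0,-12,-24,0,0,0,0,0,0,0,0,0,0,0,0,0,0,0,0],
  "hand": -1
}}

```text
time_s: 22.25
position: [0.5769, 0.0594, 0.0842]
tool_rot: [[-0.884, 0.449, -0.13], [0.116, -0.059, -0.992], [-0.453, -0.891, 0.0]]
ft_force: [-0.1, 0.1, 0.0]
grip_width: 0.0
```

```bash
python3 -c "
from h import *
s=env.observe()
d=save('wrist','pics/w13.png')
rel([-.061,.118,.085])
d=wristcam(d,s);Q=tray(pts(d))*1000; np.save('Q13.npy',Q)
im=d['pixels'].astype(int); m=(im[...,0]-im[...,2]>50)&(Q[...,2]>20)
k=m&(Q[...,2]>54)&(Q[...,2]<60)
print('knob',np.median(Q[k],0), k.sum())
"
```

```text
t 22.3 tray tcp [-61.   -2.5  83.9] z 0.0839 F [-0.61  0.22 -0.38] grip -0.0004 q [ -5.  24. 102.  -2.  27.  94.]
shift now-axes [  -0.3   -1.  -120.5] turn [-0.001 -0.001  0.002] shift goal-axes [  -0.5   -1.  -120.5]
knob [-105.96005727   80.66747191   56.73818497] 78
```

View pics/w13.png

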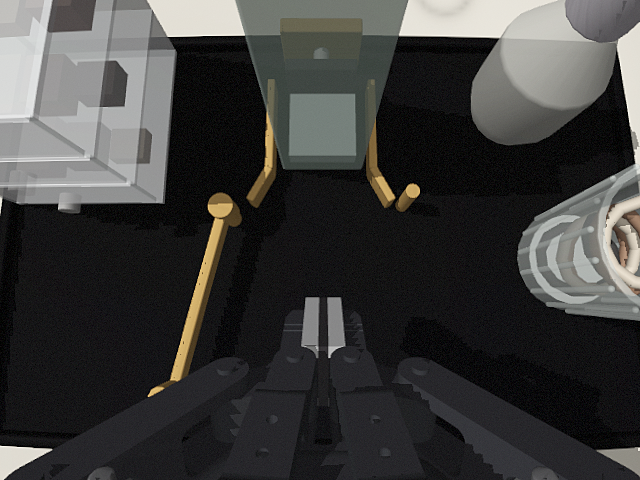

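Request:
{"method": "move_arm", "body": {
  "targets": [0,0,-40,0,0,0,0,0,-40,0,0,0,0,0,-40,0,0,0,0,0,0,0,0,0,0,0,0,0,0,0]
}}

```text
time_s: 22.92
position: [0.5921, 0.1781, 0.0839]
tool_rot: [[-0.884, 0.448, -0.13], [0.115, -0.059, -0.992], [-0.452, -0.892, 0.001]]
ft_force: [-0.5, 0.3, -0.0]
grip_width: 0.0003
```

```bash
python3 -c "
from h import *
d=save('wrist','pics/w14.png')
rel([-.061,.118,.004])
"
```

```text
t 22.975 tray tcp [-60.9 116.7  84.1] z 0.0841 F [0.18 0.15 0.02] grip -0.0002 q [  9.  28.  94. -14.  32. 117.]
shift now-axes [36.4 71.4 -1.3] turn [-0.001 -0.001  0.002] shift goal-axes [36.5 71.3 -1.3]
```

View pics/w14.png

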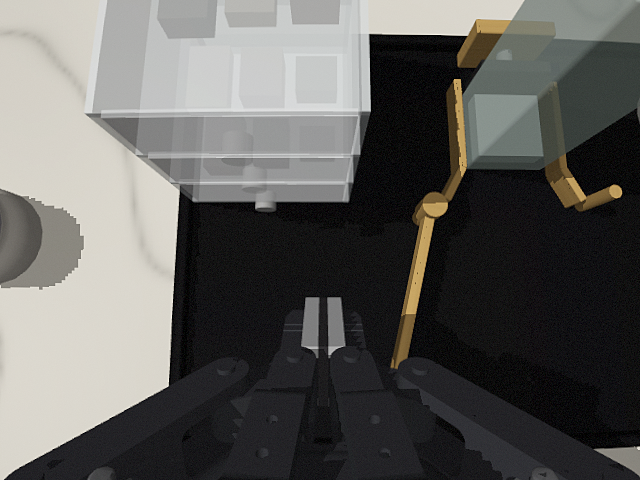

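Request:
{"method": "move_arm", "body": {
  "targets": [12.2,23.8,0,0,0,0,12.2,23.8,0,0,0,0,12.1,23.7,0,0,0,0,0,0,0,0,0,0,0,0,0,0,0,0]
}}

```text
time_s: 23.6
position: [0.5928, 0.178, 0.0057]
tool_rot: [[-0.883, 0.451, -0.131], [0.117, -0.059, -0.991], [-0.455, -0.891, -0.0]]
ft_force: [0.3, 0.0, 0.2]
grip_width: 0.0
```

```bash
python3 -c "
from h import *
d=save('wrist','pics/w15.png')
rel([-.061,.118,.004])
"
```

```text
t 23.65 tray tcp [-60.1 117.3   6.1] z 0.0061 F [0.69 1.14 1.45] grip -0.0003 q [  9.  35.  98. -21.  21. 124.]
shift now-axes [ 1.7  1.4 -0.7] turn [-0.    -0.002 -0.002] shift goal-axes [ 1.7  1.4 -0.7]
```

View pics/w15.png

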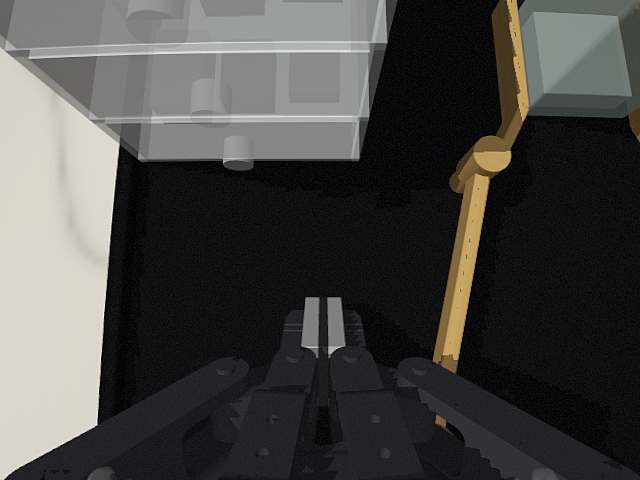

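```bash
python3 - <<'E'
import numpy as np
H=np.array([-8,56.]);pts=[np.array([-60.1,117.3])]
A=np.r_[np.linspace(1.8,0.04,19)]
for a in A:
    r=70+12*(1.8-a)/1.8
    n=np.array([np.cos(a),-np.sin(a)]);d=np.array([-np.sin(a),-np.cos(a)])
    F=H+r*d-(3+13*abs(n[0])+15*abs(n[1]))*n
    pts.append(F+[15,0])
for i in range(1,len(pts)):
    D=pts[i]-pts[i-1]; print(round(A[i-1],2),pts[i].round(0),"row",(-.891*D[0]).round(1),(.454*D[0]).round(1),(-D[1]).round(1))
E
```

```text
1.8 [-56.  92.] row -3.2 1.6 25.4
1.7 [-60.  85.] row 3.5 -1.8 7.3
1.6 [-64.  77.] row 2.8 -1.4 7.8
1.51 [-66.  70.] row 2.1 -1.1 6.7
1.41 [-68.  64.] row 1.7 -0.8 6.2
1.31 [-69.  57.] row 1.1 -0.6 6.6
1.21 [-70.  50.] row 0.6 -0.3 7.0
1.12 [-70.  43.] row -0.1 0.0 7.2
1.02 [-69.  36.] row -0.8 0.4 7.4
0.92 [-67.  28.] row -1.5 0.8 7.5
0.82 [-65.  21.] row -2.3 1.2 7.5
0.72 [-61.  13.] row -3.1 1.6 7.4
0.63 [-57.   6.] row -3.9 2.0 7.2
0.53 [-51.  -1.] row -4.7 2.4 6.8
0.43 [-45.  -7.] row -5.5 2.8 6.3
0.33 [-38. -13.] row -6.3 3.2 5.7
0.24 [-30. -18.] row -6.9 3.5 5.0
0.14 [-22. -22.] row -7.6 3.9 4.1
0.04 [-13. -25.] row -8.1 4.1 3.2
```

Request:
{"method": "move_arm", "body": {
  "targets": [0.5,1.5,9,0,0,0,-1,0.5,9,0,0,0,-1,0.5,7,0,0,0,3.5,-1.8,7.3,0,0,0,2.8,-1.4,7.8,0,0,0]
}}

```text
time_s: 24.28
position: [0.5824, 0.1389, 0.0034]
tool_rot: [[-0.883, 0.45, -0.13], [0.116, -0.059, -0.992], [-0.454, -0.891, -0.0]]
ft_force: [1.2, 1.0, 0.6]
grip_width: -0.0001
```

```bash
python3 -c "
from h import *
d=save('wrist','pics/w16.png')
rel([-.064,.077,.004])
"
```

```text
t 24.325 tray tcp [-66.2  76.3   3.1] z 0.0031 F [-0.16  0.41  0.19] grip -0.0001 q [  5.  34. 102. -18.  18. 118.]
shift now-axes [-2.3  0.2 -0.7] turn [-0.001 -0.001  0.001] shift goal-axes [-2.3  0.2 -0.7]
```

View pics/w16.png

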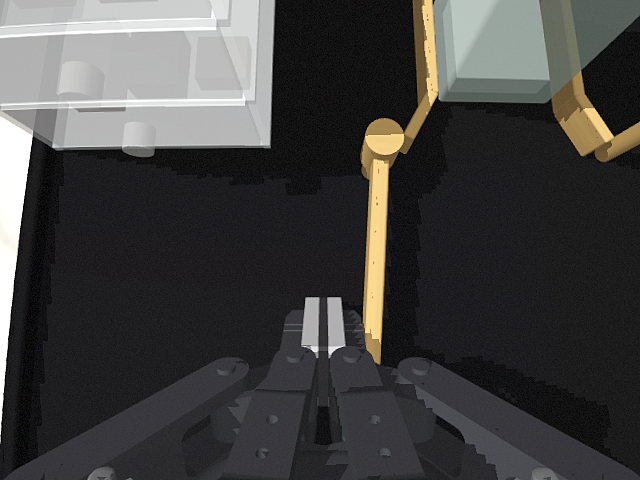

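Contact with the bar, which is moving (now near 1.6 rad). I'll continue the arc.

Request:
{"method": "move_arm", "body": {
  "targets": [1.1,-0.6,6.7,0,0,0,1.0,-0.5,6.2,0,0,0,0.6,-0.3,6.6,0,0,0,0.3,-0.1,7,0,0,0,-0.1,0,7.2,0,0,0]
}}

```text
time_s: 24.95
position: [0.5768, 0.1062, 0.0051]
tool_rot: [[-0.881, 0.455, -0.129], [0.115, -0.058, -0.992], [-0.459, -0.889, -0.001]]
ft_force: [1.4, 2.5, 11.9]
grip_width: -0.0003
```

```bash
python3 -c "
from h import *
rel([-.070,.043,.004])
"
```

```text
t 24.95 tray tcp [-66.9  43.8   5.1] z 0.0051 F [ 1.06  2.69 11.92] grip -0.0003 q [  1.  33. 105. -14.  15. 111.]
shift now-axes [ 3.3 -0.4  0.8] turn [ 0.001 -0.    -0.005] shift goal-axes [ 3.3 -0.4  0.8]
```

Request:
{"method": "move_arm", "body": {
  "targets": [-0.8,0.4,7.4,0,0,0,-1.5,0.8,7.5,0,0,0,-2.3,1.2,7.5,0,0,0,-3.1,1.6,7.4,0,0,0,-3.9,2.0,7.2,0,0,0]
}}

```text
time_s: 25.58
position: [0.5826, 0.0676, 0.0029]
tool_rot: [[-0.884, 0.449, -0.13], [0.116, -0.059, -0.992], [-0.453, -0.892, 0.0]]
ft_force: [0.1, 2.7, -0.7]
grip_width: -0.0002
```

```bash
python3 -c "
from h import *
d=save('wrist','pics/w17.png')
rel([-.057,.006,.004])
"
```

```text
t 25.625 tray tcp [-55.6   5.7   2.9] z 0.0029 F [ 0.45  0.4  -1.1 ] grip 0.0002 q [ -4.  33. 105.  -6.  15.  98.]
shift now-axes [ 0.8 -1.6 -0.3] turn [-0.001 -0.001  0.001] shift goal-axes [ 0.8 -1.6 -0.3]
```

View pics/w17.png

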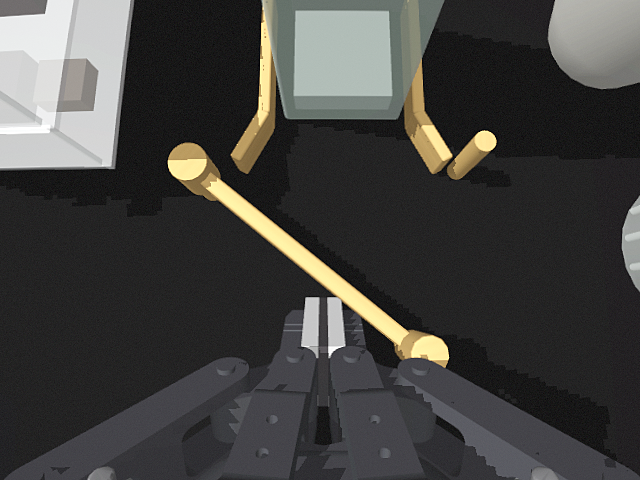

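Request:
{"method": "move_arm", "body": {
  "targets": [-4.7,2.2,6.8,0,0,0,-5.5,2.6,6.3,0,0,0,-6.3,3.1,5.7,0,0,0,-6.9,3.5,5.0,0,0,0,-6,3,3,0,0,0]
}}

```text
time_s: 26.25
position: [0.6124, 0.0368, 0.0035]
tool_rot: [[-0.884, 0.45, -0.13], [0.116, -0.059, -0.992], [-0.453, -0.891, -0.0]]
ft_force: [-1.2, 1.4, 0.1]
grip_width: 0.0
```

```bash
python3 -c "
from h import *
d=save('wrist','pics/w18.png')
rel([-.013,-.025,.004])
"
```

```text
t 26.3 tray tcp [-21.7 -20.7   3.8] z 0.0038 F [-0.38 -0.11 -0.12] grip 0.0001 q [ -8.  35. 101.   0.  17.  90.]
shift now-axes [-7.8  3.8  4.3] turn [-0.001 -0.001 -0.001] shift goal-axes [-7.8  3.8  4.3]
```

View pics/w18.png

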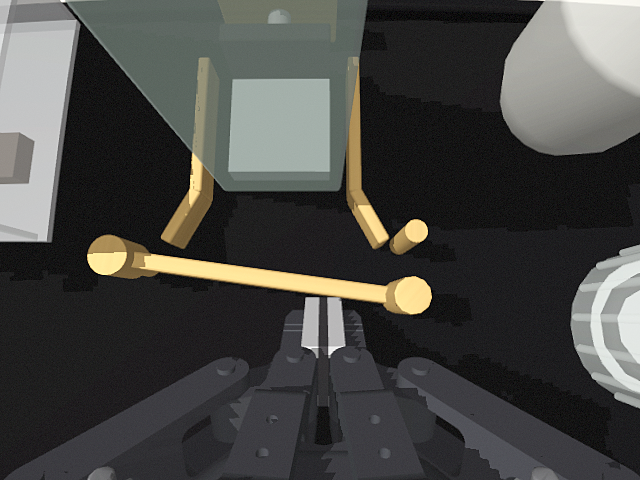

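Request:
{"method": "move_arm", "body": {
  "targets": [-2.2,1.1,0,0,0,0,-2.2,1.1,0,0,0,0,-2,1,0,0,0,0,-1.8,0.9,0,0,0,0,-1.3,0.65,0,0,0,0]
}}

```text
time_s: 26.92
position: [0.6227, 0.0357, 0.0038]
tool_rot: [[-0.884, 0.45, -0.13], [0.116, -0.059, -0.992], [-0.454, -0.891, 0.0]]
ft_force: [-1.2, -0.9, -0.3]
grip_width: -0.0002
```

Request:
{"method": "move_arm", "body": {
  "targets": [-0.9,0.45,0,0,0,0,-0.9,0.45,0,0,0,0,-0.5,0.25,0,0,0,0,-0.5,0.25,0,0,0,0,-0.5,0.25,0,0,0,0]
}}

```text
time_s: 27.55
position: [0.6238, 0.0358, 0.0026]
tool_rot: [[-0.886, 0.445, -0.129], [0.116, -0.058, -0.992], [-0.449, -0.894, -0.0]]
ft_force: [-11.1, 1.2, 2.8]
grip_width: 0.0002
```

```bash
python3 -c "
from h import *
d=save('wrist','pics/w19.png')
rel([-.013,-.025,.004])
"
```

```text
t 27.6 tray tcp [-11.2 -19.9   2.5] z 0.0025 F [-9.47 -0.15  1.92] grip -0.0001 q [-8. 36. 99.  0. 19. 90.]
shift now-axes [ 0.9 -2.1  5.1] turn [-0.    -0.001  0.006] shift goal-axes [ 0.9 -2.1  5.1]
```

View pics/w19.png

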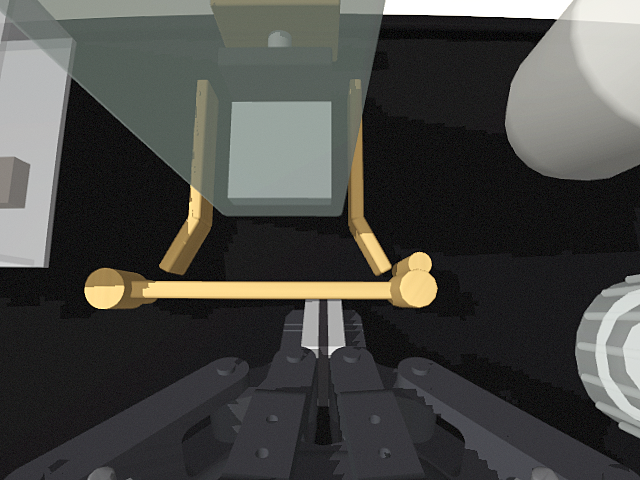

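Request:
{"method": "move_arm", "body": {
  "targets": [0.9,-0.45,0,0,0,0,0.9,-0.45,0,0,0,0,1.8,-0.9,0,0,0,0,9,-4.6,0,0,0,0,18,-9.2,0,0,0,0]
}}

```text
time_s: 28.22
position: [0.5925, 0.0396, 0.0044]
tool_rot: [[-0.882, 0.452, -0.13], [0.116, -0.059, -0.992], [-0.456, -0.89, -0.0]]
ft_force: [0.5, 0.6, 0.0]
grip_width: -0.0001
```

Request:
{"method": "move_arm", "body": {
  "targets": [18,-9.2,0,0,0,0,0,-15,0,0,0,0,-10,-25,0,0,0,0,-12,-25,0,0,0,0,0,0,0,0,0,0]
}}

```text
time_s: 28.85
position: [0.564, 0.0435, 0.075]
tool_rot: [[-0.881, 0.456, -0.13], [0.115, -0.06, -0.992], [-0.46, -0.888, 0.0]]
ft_force: [-0.2, 0.4, -0.0]
grip_width: 0.0002
```

Request:
{"method": "move_arm", "body": {
  "targets": [0,0,0,0,0,0,0,0,0,0,0,0,0,0,0,0,0,0,0,0,0,0,0,0,0,0,0,0,0,0]
}}

```text
time_s: 29.48
position: [0.5623, 0.0436, 0.0716]
tool_rot: [[-0.884, 0.45, -0.13], [0.116, -0.059, -0.992], [-0.454, -0.891, -0.0]]
ft_force: [0.4, -0.6, 0.5]
grip_width: -0.0003
```

```bash
python3 - <<'E'
from h import *
s=env.observe(); d=save('wrist','pics/w20.png')
rel([-.013,-.025,.004])
dw=wristcam(d,s); Q=tray(pts(dw))*1000
im=dw['pixels'].astype(int); m=(im[...,0]-im[...,2]>50)&(Q[...,2]>36)&(Q[...,2]<41)&(abs(Q[...,0]+8)<15)&(Q[...,1]<45)&(Q[...,1]>-38)
print("bar",m.sum(),np.polyfit(Q[m][:,1],Q[m][:,0],1))
d=save('side','pics/s20.png'); a=cv2.imread('pics/s20.png')[175:330,190:390]; cv2.imwrite('pics/s20c.png',cv2.resize(a,None,fx=3.8,fy=3.8,interpolation=cv2.INTER_CUBIC))
Q=tray(pts(d))*1000
for z0 in (60,90,130,150,215):
    k=(Q[...,2]>z0)&(Q[...,2]<z0+15)&(abs(Q[...,0]-48)<50)&(abs(Q[...,1])<33); print(z0,k.sum(),np.percentile(Q[k],[2,50,98],axis=0).round(1)[:,:2].tolist())
E
```

```text
t 29.525 tray tcp [-73.2 -20.   71.7] z 0.0717 F [ 0.21  0.29 -0.57] grip 0.0 q [ -8.  24. 105.   0.  23.  90.]
shift now-axes [-22.9  87.6   4.9] turn [-0.    -0.001  0.   ] shift goal-axes [-22.9  87.6   5. ]
bar 1669 [ 5.86479555e-03 -9.86419995e+00]
60 104 [[23.9, -21.7], [35.9, 23.3], [71.3, 26.7]]
90 107 [[23.7, -20.6], [36.9, 22.7], [73.0, 26.4]]
130 119 [[23.5, -19.6], [38.2, 22.7], [74.5, 27.3]]
150 211 [[24.0, -23.1], [36.4, 16.8], [75.3, 26.3]]
215 86 [[32.9, -12.6], [41.1, 13.3], [66.6, 17.5]]
```

View pics/w20.png

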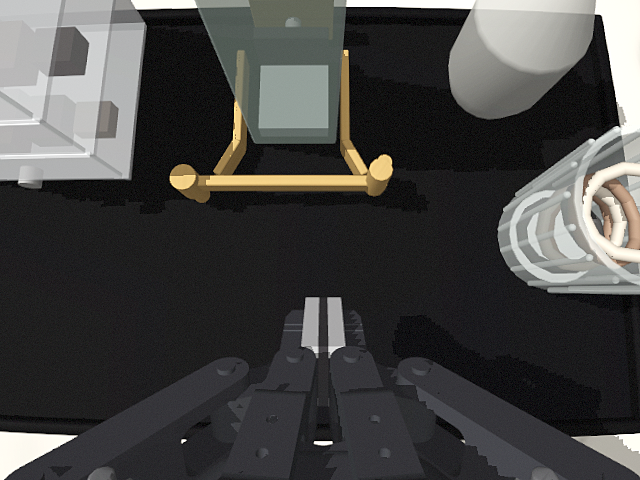

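View pics/s20c.png

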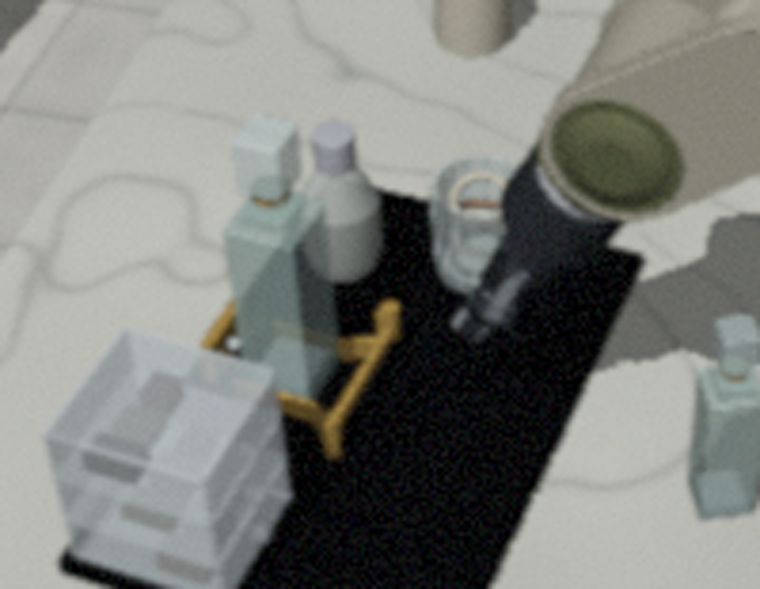

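```bash
python3 -c "
from h import *
print(env.close_job())"
```

```text
the job is handed in; nothing more can be done
None
```

The bottle is between the rails resting against the pad, the gate is shut, and the job was handed in at about 29.5 s. The hand-in gave no verdict.

**What I did**
- **Push:** I pushed the bottle with the finger tips tilted 27°, steering it about 4 mm to the left so it went in between the rails.
- **Hold on the pad:** I held the bottle for over 0.6 s at 10–11.6 N of wrist force. Sliding friction accounts for about 4–5 N of that, so the pad had about 5–7 N. The pad force is inferred, not measured directly.
- **Release and gate:** I backed off slowly, then swung the gate shut until its knob met the post.

**Last checks**
- **Bottle:** it stands upright, centre at about x = 50 mm and y = 1 mm in the tray frame, and moved back less than 1 mm on release.
- **Gate:** about 0.006 rad.
- **Robot:** clear of everything, with no force at the wrist.
- **Other things:** none looked moved in the last pictures; I did not measure them.

**What disagreed or went wrong**
- **Finger tips:** the cameras put them about 24 mm behind the TCP, not 8 mm ahead as stated. My first push, about 7 mm, was therefore at about 49 mm height and above the tipping limit. The bottle stayed upright, and I corrected the height before going on.
- **Tray position:** the first camera estimates of the tray's y differed by 4–8 mm. I used a middle value and centred on the wrist camera.
- **Gate swing:** one reading during the swing showed an unexplained 12 N vertical force. It was gone by the next reading.
- **Pad contact:** I could not see whether the bottle still touches the pad. I infer it from the force and position record during release.

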